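# Clamp the washed filling tube over the sauce cup

## Robot

A 6-joint arm with a two-finger parallel gripper is mounted at the origin on a cart in front of the work surface, level with it; the furniture and walls round the work are solid. World frame = base frame: x ahead of the robot, y to its left, z up, the work surface at z = 0. Lengths are in mm, angles in rad, forces in N, time in s.
With the tool pointing down it reaches from about 300 to 775 mm from the base axis. Payload 14.6 kg.
Tool frame: the origin (TCP) lies between the finger pads; the fingertips stand manip.tip_reach ahead of it and the grasp point (between the pads) lies 5 mm behind it (manip.tip_reach is the distance from the TCP to the fingertips, in mm); z points along the fingers, y is the line along which they close (so a half turn about z gives the same grasp; the last joint's range is limited). The gripper opens to 94 mm and grips with 3 to 60 N. Pads are 16 mm wide; open, the fingers measure 119 mm over their backs; the gripper's body (75 mm by 177 mm) begins 78 mm behind the grasp point.
Start: joints at [1.173, 0.3, 1.521, -0, 1.321, -0.067], TCP at [178.637, 520.171, 219.446] pointing down, gripper open.
Joint ranges: [-3.03, 3.03], [-0.79, 2.21], [0.23, 2.52], [-1.04, 4.18], [0, 3.07], [-2.55, 2.55]. Speed limits (rad/s): [2.22, 2.22, 2.57, 3.14, 3.14, 3.14].

## Interface

Orientations are given as [roll, pitch, yaw] about the fixed x, y, z axes, in that order (R = Rz(yaw) Ry(pitch) Rx(roll)).
In Python, from cell import manip gives the robot as it stands. The module is installed in compiled form; this text tells all that it offers.
- The arm moves only by the shell command python3 -m creep 'ROWS' [FORCE]. ROWS is JSON, a list of rows, each a list of 3 entries, a list of its own where there are three numbers: the opening, from -1 (shut) to 1 (fully open), then the shift along the tool's x, y, z in cm, then the turn about the tool's z in units of 5 degrees (1.0 is 5 degrees). In form: [[grip, [tx, ty, tz], roll], ...]. A call has 1 to 12 rows; each row is the pose to reach, as a shift and turn from the pose commanded when the call began, along the tool's axes at that moment; what a row does not reach only later rows make up. A row lasts 1/10 s, in which the tool goes at most 50 mm and 8.59 degrees, less where a joint would pass 70% of its speed; a pose out of reach is approached as far as the arm can. A call with a gripper value outside its range is refused whole. The fingers move at their own pace and stop on an object; FORCE is the grip in N (left out, the last holds). Time passes only in rows, so rows that repeat a pose let the fingers close. It gives the time, the measured TCP pose, the force, the opening and the grip force at its end, in the units of the state.
- manip.read_state(): the state, without advancing time (a new reading comes with each control period).
- manip.camera(name): name is "side" or "top" or "wrist"; returns the picture (384x512x3 uint8, red, green, blue); there is no depth.
- manip.camera_params(name): a dict with "fovy" (degrees; the focal length in pixels is half the picture's height over the tangent of half this angle, whatever the lens; pixels are square), "cx", "cy" (the principal point, pixels), "origin" and "attitude" of the camera in the world. Camera axes: x right, y down, z forward; pixel columns grow to the right and rows downward; lengths in mm; the calibration is good to about 2 mm. The wrist camera is an equidistant fisheye: a pixel r from the principal point sees the ray r / f radians off the axis. A picture is of the moment at which its call begins: read the wrist's pose just before it. camera_params takes no time and is no camera call; for the wrist camera it gives the pose at the moment of the call.
- manip.sign_off(): hands the job in; it is judged then, once.
The state is a dict: "clock": time; "joints": joint angles; "qd": joint speeds; "effort": joint torques, N m; "eef_pos": TCP position; "eef_rot": TCP orientation; "wrist_force": force on the tool from outside, world axes, zero at the start; "moment": the same for the moment, N m; "finger_gap": finger opening in mm; "finger_force": force on a finger pad.
Only numpy, scipy, OpenCV 4.12 (cv2) and the standard library are available. Lean on these libraries where they do the work, as an engineer would, in place of code of your own. Each camera call takes 0.05 s, during which the arm holds its last target. There are 200 camera calls.

## Task

Take the washed filling tube out of its parts tray and fit it in the clamp stand: lay it in the saddle with its eight-sided collar down in the groove and its tapered nozzle over the small sauce cup beside the stand, then swing the hinged half fully down over it. Lift the swing bolt by its T-bar, swing it up over the lip into the slot of the hinged half and let it drop home. Leave the sauce cup and everything else on the bench standing where they are.

Things in the scene. Friction and masses are not known exactly. Their poses are not given: they have to be found in the camera images.
- filling_tube: Straight stainless tube, 195 mm long, 36 mm diameter, about 0.32 kg. Origin on its axis at the middle of its eight-sided collar (46 mm across flats, 12 mm wide); own x runs to the nozzle. Round flange, 46 mm diameter, 8 mm thick, at the other end (x = -100 to -92 mm). Lying on the bench on flange and a flat of the collar its axis is 23 mm up and it does not roll; in the tray its axis is 31 mm up.
- nozzle_tip (a point): Centre of the tube's open nozzle tip, at x = +95 mm of the tube; the nozzle tapers from 36 mm at x = +63 to 22 mm here.
- tube_grip (a point): A point on the tube's axis at x = -62 mm, on plain round tube between collar and flange: outside the stand's cheeks when the tube is seated.
- parts_tray: White tray, 236 x 124 x 42 mm, fixed to the bench, the tube in its 51 mm wide recess along its x. Origin under its centre. Floor 8 mm thick; its blocks rise 42 mm and bury the tube on both sides of the collar; only a 48 mm wide finger channel across its middle (along its y) is open: the tube can be taken only by its collar, from above, a flat of the collar down and two upright to the sides.
- clamp_stand: Steel stand fixed to the bench, origin under its centre; own y = direction of the clamped tube, own x from bolt side to hinge side. The saddle is two U-shaped cheeks, y = 9 to 27 and -27 to -9 mm, 38 mm wide inside, flared horns to z = 114 mm; between them an 18 mm groove takes the tube's collar. Finger pads do not fit the groove: lay the tube in held outside the cheeks.
- saddle (a point): Centre of the saddle, 100 mm above the bench: the tube's origin lies here when it is seated, its axis along the stand's y, either way round. The collar has 3 mm play each way along the axis.
- clamp_half (a joint): Angle of the hinged half, rad: 0 = fully down over the tube (its stop), 1.7 to 1.95 at the start, leaning back open away from the bolt side; at most 2.3. It turns about the stand's y and is stiff: stays where it is left, about 2 to 3 N at the ear moves it. It cannot get down while the collar is not in the groove or the bolt already stands up.
- clamp_half_hinge (a point): Hinge axis of the hinged half: at x = +42, z = 108 mm in the stand's frame; the axis runs along the stand's y.
- clamp_half_ear (a point): Middle of the hinged half's slotted ear, 99 mm from the hinge axis (closed: x = -57, z = 117 mm in the stand's frame). The ear is 34 mm wide along the stand's y with flat sides, 10 mm thick, with a 14 mm open slot in its middle for the bolt and a 4 mm high lip across its outer end; it can be pinched by its two sides, and it may turn between the finger pads.
- swing_bolt (a joint): Lean of the swing bolt, rad: 0 = upright in the slot (its stop), about 1.0 to 1.25 = leaning out from the stand at the start, at most 1.4. It turns about the stand's y and stays where it is left.
- bolt_lift (a joint): How far the T-bar with its collar is pulled out along the bolt against a light spring (1.5 to 3 N), m: 0 = down, 0.014 = fully out. It has to be 0.009 or more out to pass the lip; let go upright, the spring pulls it down and the collar (26 mm diameter) sits on the ear behind the lip.
- bolt_pivot (a point): Swing axis of the bolt: at x = -50, z = 86 mm in the stand's frame, along the stand's y.
- bolt_tbar (a point): Middle of the bolt's T-bar, 60 mm from the bolt's pivot when down. The T-bar is round, 14 mm thick and 44 mm long, parallel to the stand's y: pinch it by its two ends, so that it can turn between the pads as the bolt swings.
- sauce_cup: Small cream sauce cup, 60 mm diameter at the rim, 32 mm high, loose and light, standing about 91 mm from the stand's centre along the stand's y, on one side or the other. Origin under its centre.
- timer: White kitchen timer, 68 x 68 x 22 mm, lying on the other side of the stand.
- squeeze_bottle: Yellow squeeze bottle, 63 mm diameter, 199 mm high, standing behind the middle of the bench.
- label_roll: Label roll, 69 mm diameter, 40 mm high.
There are look-alikes about, which are no part of the job. Leave any brown look-alike of the sauce_cup alone.

How it is judged:
By the outcome, as a careful person would: the job done as asked, in the order asked, and still so for the second after the job is handed in, with the robot touching nothing.
It also fails if it takes over 72 s, if anything falls off the work surface, if the arm or the gripper's body presses on something with over 40 N, if the wrist force passes 120 N, or if a joint passes its speed limit or range.

## Working session

There is one attempt and no reset: what is moved stays moved. The work goes in short steps, Python scripts to look and compute and a shell command to move; the robot and the scene stay as the last step left them, time stands still between calls to the robot, and variables do not carry over. Pictures are saved under pics/ and viewed, at most 10 in all, crops included, and the job is handed in when it is done.

```bash
mkdir -p pics; ls
cat > h.py <<'E'
import numpy as np, cv2
from scipy.spatial.transform import Rotation as Ro
from cell import manip
def snap(n,f): 
    p=manip.camera_params(n); im=manip.camera(n); cv2.imwrite(f,im[:,:,::-1]); return im,p
E
python3 - <<'E'
from h import *
print(manip.read_state(), manip.tip_reach)
a=[]
for n in ("top","side","wrist"):
    im,p=snap(n,f"pics/{n}0.png"); print(n,p); a.append(im)
E
```

```text
pics
{'clock': 0.0, 'joints': array([ 1.17342143e+00,  3.00490505e-01,  1.52158485e+00, -3.25576445e-05,
        1.32069950e+00, -6.65876024e-02]), 'qd': array([ 0.00080691, -0.00015819, -0.00035374,  0.00140125, -0.00064607,
       -0.00058826]), 'effort': array([ 1.02352151e-03, -5.31776798e+01, -3.52749896e+01,  7.09126191e-02,
        2.40256899e-02, -7.01363865e-05]), 'eef_pos': array([178.54069502, 519.95136605, 218.87408407]), 'eef_rot': array([-3.14041098e+00, -4.71963615e-05,  2.81081341e+00]), 'wrist_force': array([-0.44318041,  0.22804169, -0.67633506]), 'moment': array([ 0.04344931, -0.00499616, -0.00627157]), 'finger_force': 0.0, 'finger_gap': 94.064089213223} 14.0
top {'fovy': 42.26667940229148, 'cx': 250.3090371279073, 'cy': 186.02601872484104, 'origin': array([ 329.64850483, -186.20617856, 1795.00756266]), 'attitude': array([-3.00140227,  0.0078669 , -1.57116992])}
side {'fovy': 43.517564088746816, 'cx': 250.51530586010637, 'cy': 188.12850580801955, 'origin': array([  388.89487401, -1646.16875774,   817.91186545]), 'attitude': array([-2.02328058, -0.02284796, -0.08589538])}
wrist {'fovy': 65.70646984690485, 'cx': 258.6615318946353, 'cy': 191.4259383594854, 'origin': array([109.14812004, 543.40482396, 383.67751152]), 'attitude': array([2.88728145e+00, 1.67214865e-03, 1.23935831e+00])}
```

View pics/top0.png

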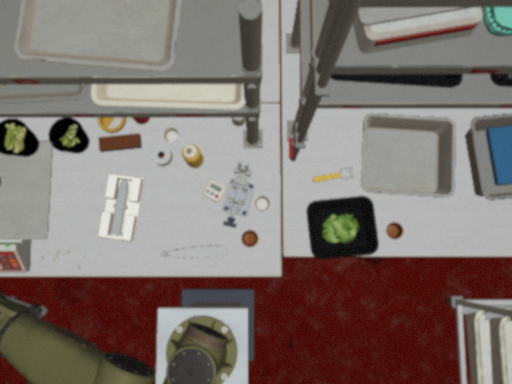

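View pics/side0.png

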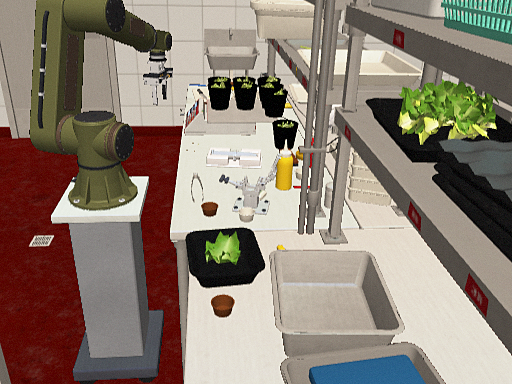

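The top view shows the tray at px (121,207), stand at (237,195) with its bolt at (231,222) and its open half at (243,170), cream cup at (262,203), timer at (215,190), bottle at (192,155), and a brown cup at (249,238).

```bash
cat >> h.py <<'E'
def Rm(a): return Ro.from_euler('xyz',a).as_matrix()
def ray(p,uv,fish=False):
    f=192/np.tan(np.radians(p['fovy']/2)); d=(np.array(uv,float)-[p['cx'],p['cy']])/f
    if fish:
        r=np.linalg.norm(d); s=np.sinc(r/np.pi); v=np.array([d[0]*s,d[1]*s,np.cos(r)])
    else: v=np.array([d[0],d[1],1.])
    return np.array(p['origin']),Rm(p['attitude'])@(v/np.linalg.norm(v))
def onz(p,uv,z,fish=False):
    o,v=ray(p,uv,fish); return o+v*(z-o[2])/v[2]
def proj(p,X,fish=False):
    f=192/np.tan(np.radians(p['fovy']/2)); c=Rm(p['attitude']).T@(np.array(X,float)-p['origin'])
    if fish:
        h=np.hypot(c[0],c[1]); t=np.arctan2(h,c[2]); d=c[:2]/max(h,1e-9)*t
    else: d=c[:2]/c[2]
    return d*f+[p['cx'],p['cy']]
E
python3 - <<'E'
from h import *
p=manip.camera_params('top')
for n,uv,z in [('tray',(121,207),42),('stand',(237,197),80),('cup',(262,203),32),('timer',(215,190),22),('tray_a',(124,180),42),('tray_b',(118,237),42),('bolt',(230,223),110),('bottle',(192,155),190),('brown',(249,238),30)]:
    print(n,onz(p,uv,z).round(0))
s=manip.read_state(); R=Rm(s['eef_rot']); w=manip.camera_params('wrist')
print(R.round(3)); print('cam in tool',R.T@(w['origin']-s['eef_pos']), (R.T@Rm(w['attitude'])).round(3))
im=cv2.imread('pics/top0.png')[140:260,90:290]
cv2.imwrite('pics/topc.png',cv2.resize(im,None,fx=4,fy=4,interpolation=cv2.INTER_CUBIC))
E
```

```text
tray [503. 287.  42.]
stand [ 533. -127.   80.]
cup [ 517. -214.   32.]
timer [566. -45.  22.]
tray_a [599. 279.  42.]
tray_b [396. 293.  42.]
bolt [ 441. -104.  110.]
bottle [660.  18. 190.]
brown [ 393. -168.   30.]
[[-0.946  0.325 -0.   ]
 [ 0.325  0.946 -0.001]
 [ 0.    -0.001 -1.   ]]
cam in tool [  73.25273977   -0.55018882 -164.716064  ] [[-0.001 -0.968 -0.252]
 [ 1.    -0.    -0.001]
 [ 0.001 -0.252  0.968]]
```

View pics/topc.png

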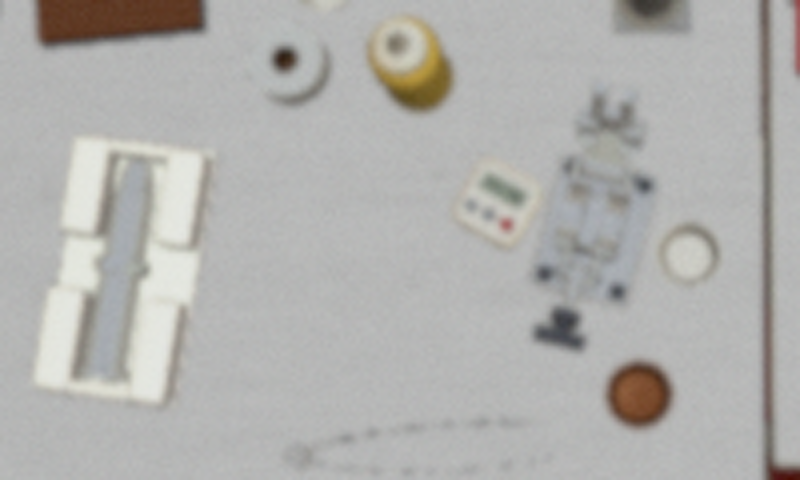

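The crop shows the tube in the tray with its nozzle at px (132,165), away from the robot, and its flange at (105,375). The stand's bolt T-bar is at (560,330), the open half at (605,110) and the cream cup at (690,255). Next I'll put the wrist camera over the tray.

```bash
python3 -m creep '[[1,[-19,-6,0],-1.5],[1,[-38.3,-11.5,0],-3],[1,[-38.3,-11.5,0],-3],[1,[-38.3,-11.5,0],-3],[1,[-38.3,-11.5,0],-3],[1,[-38.3,-11.5,0],-3],[1,[-38.3,-11.5,0],-3],[1,[-38.3,-11.5,0],-3],[1,[-38.3,-11.5,0],-3],[1,[-38.3,-11.5,0],-3],[1,[-38.3,-11.5,0],-3],[1,[-38.3,-11.5,0],-3]]' 40
python3 - <<'E'
from h import *
import pickle
im,p=snap('wrist','pics/w1.png'); pickle.dump(p,open('w1.pkl','wb')); print(manip.read_state()['eef_pos'])
E
```

```text
clock: 1.35
eef_pos: [502.6, 288.0, 219.6]
eef_rot: [3.141, 0.0, 3.074]
wrist_force: [0.6, -0.9, -0.5]
finger_gap: 94.1
finger_force: 0.0
[502.68927263 287.93058168 219.64610225]
```

View pics/w1.png

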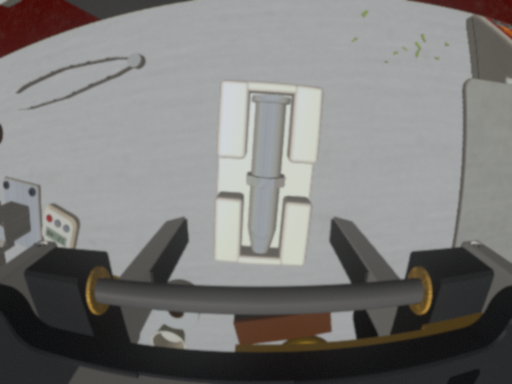

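The wrist view shows the tube in the recess, with the collar at (265,180), the flange at (271,97) and the nozzle tip at (259,252). I'll fit the tube axis from a mask.

Run:
```python
from h import *
import pickle
p=pickle.load(open('w1.pkl','rb')); im=cv2.imread('pics/w1.png').astype(int)
m=(im.sum(2)<600)
P=[]
for r in range(94,256,3):
    x=np.arange(235,300); d=im[r,235:300].mean(1); 
    s=m[r,235:300]; 
    if s.any(): print(r,x[s].min(),x[s].max(),s.sum(),end=' | ')
print(im[150,240:296].mean(1).astype(int)); print(im[180,240:296].mean(1).astype(int)); print(im[160:200,265].mean(1).astype(int))
for uv,z in [((271,97),31),((265.5,179),54),((265.5,172),54),((265.5,187),54),((259,250),42),((247,180),31),((285,180),31)]: print(uv,onz(p,uv,z,1).round(1))
```

```text
94 245 297 53 | 97 245 297 53 | 100 245 296 52 | 103 245 296 51 | 106 245 296 48 | 109 245 296 47 | 112 245 295 46 | 115 244 295 46 | 118 244 295 48 | 121 244 295 48 | 124 244 295 47 | 127 244 294 46 | 130 243 294 47 | 133 243 294 48 | 136 243 294 48 | 139 243 293 46 | 142 243 293 46 | 145 242 293 47 | 148 242 293 47 | 151 242 292 46 | 154 242 292 45 | 157 235 292 51 | 160 251 299 44 | 163 250 299 42 | 166 250 282 33 | 169 250 282 33 | 172 246 282 37 | 175 245 285 41 | 178 245 286 42 | 181 245 285 41 | 184 246 285 40 | 187 249 284 36 | 190 249 280 32 | 193 235 280 43 | 196 235 299 59 | 199 235 299 61 | 202 236 299 60 | 205 239 299 56 | 208 239 287 45 | 211 238 287 47 | 214 238 287 47 | 217 238 286 44 | 220 238 286 44 | 223 238 286 46 | 226 238 285 45 | 229 238 285 43 | 232 237 285 44 | 235 237 284 42 | 238 237 284 40 | 241 237 284 37 | 244 237 284 43 | 247 237 283 47 | 250 236 283 48 | 253 236 283 48 | [206 203 196 185 169 147 152 183 202 207 206 197 171 146 139 143 149 155
 158 159 159 157 157 157 155 156 158 157 158 158 160 159 156 155 152 150
 147 142 137 130 122 121 149 188 204 204 188 155 129 133 159 180 194 200
 206 207]
[207 207 207 207 205 196 175 159 154 154 154 153 152 151 150 153 150 149
 151 152 153 156 158 159 159 158 159 156 153 153 154 154 154 153 147 141
 136 135 136 136 137 136 135 138 157 184 199 204 205 205 206 207 206 206
 206 206]
[157 157 158 158 157 158 158 157 158 157 158 157 157 158 157 155 149 136
 138 152 158 158 158 156 154 154 154 155 155 158 157 159 157 157 157 158
 157 158 158 157]
(271, 97) [407.9 308.2  31. ]
(265.5, 179) [500.9 295.2  54. ]
(265.5, 172) [492.8 295.7  54. ]
(265.5, 187) [510.3 294.6  54. ]
(259, 250) [594.8 281.4  42. ]
(247, 180) [505.6 272.8  31. ]
(285, 180) [508.7 319.   31. ]
```

Run:
```python
from h import *
import pickle
p=pickle.load(open('w1.pkl','rb'))
for uv,z in [((221,82),42),((323,88),42),((215,262),42),((304,264),42),((267.2,150),31),((266.3,166),31),((264.7,190),31),((247,171.5),38),((284,174),38),((247,185),38),((284,187.5),38)]: print(uv,onz(p,uv,z,1).round(1))
```

```text
(221, 82) [386.7 252.2  42. ]
(323, 88) [400.4 368.4  42. ]
(215, 262) [609.1 223.   42. ]
(304, 264) [620.  338.8  42. ]
(267.2, 150) [470.7 299.6  31. ]
(266.3, 166) [490.  297.3  31. ]
(264.7, 190) [519.6 293.5  31. ]
(247, 171.5) [493.8 274.   38. ]
(284, 174) [499.8 317.7  38. ]
(247, 185) [510.2 272.8  38. ]
(284, 187.5) [516.3 316.9  38. ]
```

```bash
python3 -m creep '[[1,[-0.15,0.75,4],0.7],[1,[-0.15,0.75,8],0.7],[1,[-0.15,0.75,12],0.7],[1,[-0.15,0.75,15],0.7],[1,[-0.15,0.75,17],0.7],[1,[-0.15,0.75,18.5],0.7],[1,[-0.15,0.75,19.3],0.7],[1,[-0.15,0.75,19.3],0.7],[1,[-0.15,0.75,19.3],0.7]]' 45
python3 -m creep '[[-1,[0,0,0],0],[-1,[0,0,0],0],[-1,[0,0,0],0],[-1,[0,0,0],0],[-1,[0,0,0],0],[-1,[0,0,0],0],[-1,[0,0,0],0],[-1,[0,0,0],0],[-1,[0,0,0],0],[-1,[0,0,0],0]]' 45
```

```text
clock: 2.3
eef_pos: [505.9, 294.8, 27.4]
eef_rot: [3.141, 0.001, 3.012]
wrist_force: [-0.3, 0.1, 0.9]
finger_gap: 94.0
finger_force: 0.0
clock: 3.3
eef_pos: [505.6, 294.5, 26.6]
eef_rot: [3.141, 0.0, 3.012]
wrist_force: [1.3, 1.7, 0.8]
finger_gap: 45.6
finger_force: 45.0
```

```bash
python3 -m creep '[[-1,[0,0,-2],0],[-1,[0,0,-5],0],[-1,[0,0,-8],0],[-1,[0,0,-10],0],[-1,[0,0,-10],0]]'
python3 -m creep '[[-1,[0.4,-2,0],1.5],[-1,[0.8,-4,0],3],[-1,[1.2,-6,0],4.5],[-1,[1.6,-9,0],6.2],[-1,[2,-12,0],8],[-1,[2.4,-15,0],9.6],[-1,[2.8,-18,0],11.2],[-1,[3.2,-20,0],12.8],[-1,[3.9,-21.1,0],14.4],[-1,[3.9,-21.1,0],16],[-1,[3.9,-21.1,0],17.6],[-1,[3.9,-21.1,0],19.2]]'
python3 - <<'E'
from h import *
import pickle
im,p=snap('wrist','pics/w2.png'); pickle.dump(p,open('w2.pkl','wb')); s=manip.read_state(); print(s['eef_pos'],s['eef_rot'],s['finger_gap'],s['joints'])
E
```

```text
clock: 3.8
eef_pos: [506.3, 294.7, 128.6]
eef_rot: [3.14, 0.003, 3.011]
wrist_force: [-0.3, -0.1, -3.8]
finger_gap: 45.6
finger_force: 45.0
clock: 5.0
eef_pos: [438.6, 89.9, 124.9]
eef_rot: [-3.139, 0.001, 1.33]
wrist_force: [0.2, -0.6, -2.8]
finger_gap: 45.6
finger_force: 45.0
[438.66815895  89.98897811 124.91960261] [-3.13928773e+00  1.01011522e-03  1.32122837e+00] 45.33630253300753 [ 1.20572699e-01  1.85064031e-01  1.90235366e+00 -1.23926024e-04
  1.05668919e+00  3.70202895e-01]
```

View pics/w2.png

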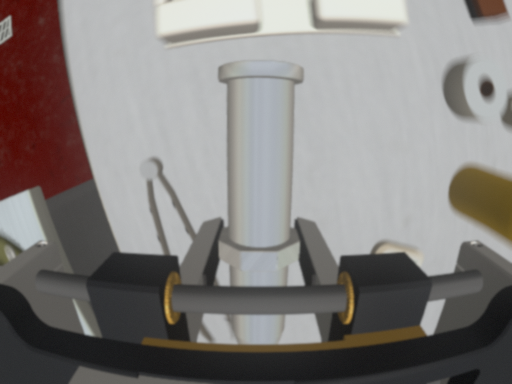

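The tube is held level by its collar. The tongs' hinge is at (150,170) on the left, so I'll check clearance at the put-down spot.

Run:
```python
from h import *
import pickle
p=pickle.load(open('w2.pkl','rb'))
for uv in [(150,170),(163,235),(196,235),(175,200),(390,245),(255,35)]: print(uv,onz(p,uv,5,1).round(0))
```

```text
(150, 170) [335. 137.   5.]
(163, 235) [326.  66.   5.]
(196, 235) [362.  58.   5.]
(175, 200) [352. 100.   5.]
(390, 245) [566.  -8.   5.]
(255, 35) [471. 238.   5.]
```

```bash
python3 -m creep '[[-1,[0.7,2.9,3],0],[-1,[0.7,2.9,6],0],[-1,[0.7,2.9,8],0],[-1,[0.7,2.9,9.5],0],[-1,[0.7,2.9,10.2],0],[-1,[0.7,2.9,10.4],0],[-1,[0.7,2.9,10.5],0],[-1,[0.7,2.9,10.6],0],[-1,[0.7,2.9,10.6],0],[-1,[0.7,2.9,10.6],0]]'
```

```text
clock: 6.05
eef_pos: [469.5, 90.3, 20.9]
eef_rot: [3.141, -0.0, 1.336]
wrist_force: [0.1, -0.7, -3.7]
finger_gap: 45.6
finger_force: 45.0
```

```bash
python3 -m creep '[[-1,[0,0,0.1],0],[-1,[0,0,0.2],0],[-1,[0,0,0.25],0],[-1,[0,0,0.25],0],[-1,[0,0,0.25],0]]'
```

```text
clock: 6.55
eef_pos: [469.5, 90.3, 18.5]
eef_rot: [3.141, -0.0, 1.336]
wrist_force: [-4.3, -0.9, 7.4]
finger_gap: 45.7
finger_force: 45.0
```

```bash
python3 -m creep '[[1,[0,0,0],0],[1,[0,0,0],0],[1,[0,0,0],0],[1,[0,0,0],0],[1,[0,0,0],0],[1,[0,0,0],0],[1,[0,0,-3],0],[1,[0,0,-8],0],[1,[0,0,-13],0],[1,[0,0,-13],0]]'
python3 -m creep '[[1,[-3,2,-3],0],[1,[-6,4,-6],0],[1,[-9,6,-9],0],[1,[-12,8,-12],0],[1,[-15,10,-15],0],[1,[-19.8,11.9,-18],0],[1,[-19.8,11.9,-18],0],[1,[-19.8,11.9,-18],0],[1,[-19.8,11.9,-18],0],[1,[-19.8,11.9,-18],0]]'
python3 - <<'E'
from h import *
import pickle
im,p=snap('wrist','pics/w3.png'); pickle.dump(p,open('w3.pkl','wb')); s=manip.read_state(); print(s['eef_pos'],s['eef_rot'],s['finger_gap'],s['joints'])
c=im[60:320,90:430,::-1]; cv2.imwrite('pics/w3c.png',cv2.resize(c,None,fx=2.25,fy=2.25,interpolation=cv2.INTER_CUBIC))
E
```

```text
clock: 7.55
eef_pos: [471.8, 90.6, 154.0]
eef_rot: [3.132, -0.003, 1.336]
wrist_force: [0.1, -0.2, -1.5]
finger_gap: 94.0
finger_force: 0.0
clock: 8.55
eef_pos: [538.8, -128.7, 326.9]
eef_rot: [-3.14, -0.0, 1.337]
wrist_force: [-0.4, -0.2, -0.6]
finger_gap: 94.1
finger_force: 0.0
[ 538.84378041 -128.77481856  327.17601367] [-3.14035937e+00 -1.56337580e-04  1.33740990e+00] 93.7348399737099 [-3.00728611e-01  2.53374945e-01  1.33340088e+00  7.30017088e-05
  1.55605784e+00 -6.73433995e-02]
```

View pics/w3c.png

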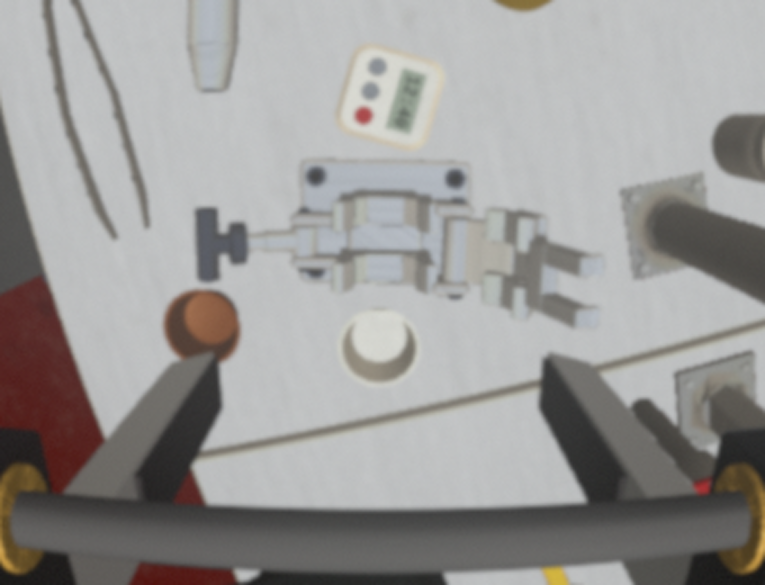

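The crop shows the stand with base screws at (316,176) and (455,179), T-bar ends at (206,208) and (207,280), cheek horns around (345,205) to (424,282), and ear prongs at (595,265) and (590,318). The cream cup is at (380,345). I'll convert these to world coordinates.

Run:
```python
from h import *
import pickle
p=pickle.load(open('w3.pkl','rb'))
f=lambda c,z: onz(p,(c[0]/2.25+90-.3,c[1]/2.25+60-.3),z,1)
for n,c,z in [('plateTL',(302,162),10),('plateTR',(468,163),10),('scr L',(316,176),10),('scr R',(455,179),10),
 ('tb1',(206,208),118),('tb2',(207,280),118),('bolt shaft L',(250,241),105),
 ('chk UL',(338,200),114),('chk UR',(428,200),114),('chk LL',(335,290),114),('chk LR',(430,293),114),('groove T',(383,228),80),('groove B',(383,252),80),
 ('cup',(379,345),32),('earprong1',(595,265),205),('earprong2',(590,318),205)]:
    print(n,f(c,z).round(1))
im=cv2.imread('pics/w3.png'); c=im[120:205,170:370]; cv2.imwrite('pics/w3d.png',cv2.resize(c,None,fx=4,fy=4,interpolation=cv2.INTER_CUBIC))
```

```text
plateTL [494.1 -69.9  10. ]
plateTR [610.2 -98.2  10. ]
scr L [501.4 -82.2  10. ]
scr R [ 598.4 -107.5   10. ]
tb1 [447.1 -78.6 118. ]
tb2 [ 435.7 -119.6  118. ]
bolt shaft L [ 464.2 -105.1  105. ]
chk UL [521.8 -93.3 114. ]
chk UR [ 571.5 -105.2  114. ]
chk LL [ 507.3 -144.   114. ]
chk LR [ 560.8 -158.5  114. ]
groove T [ 541.8 -120.1   80. ]
groove B [ 538.3 -134.9   80. ]
cup [ 517.7 -209.7   32. ]
earprong1 [ 635.7 -139.1  205. ]
earprong2 [ 629.5 -163.3  205. ]
```

View pics/w3d.png

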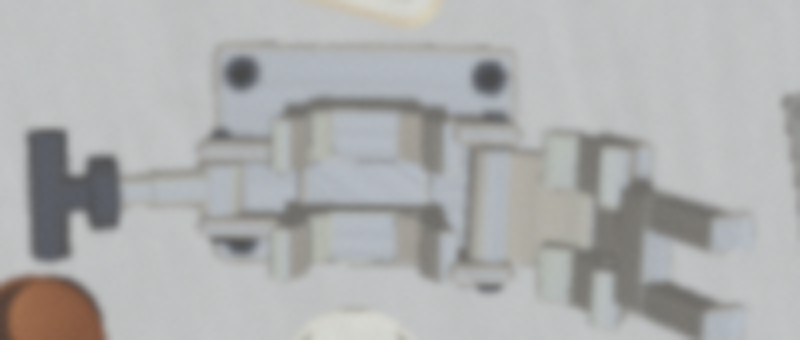

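The close crop shows the cheek floor edges at about rows 110, 160, 207 and 262 on col 363. The T-bar middle is at (49,195).

Run:
```python
from h import *
import pickle
p=pickle.load(open('w3.pkl','rb'))
f=lambda c,z: onz(p,(c[0]/4+170-.4,c[1]/4+120-.4),z,1)
a=np.radians(-14.4); S=np.array([[np.cos(a),np.sin(a)],[-np.sin(a),np.cos(a)]])
O=np.array([539.5,-127.5])
def pr(n,c,z):
    w=f(c,z); print(n,w.round(1),'local',(S@(w[:2]-O)).round(1))
for r in (110,160,207,262): pr(r,(363,r),81)
for z in (81,100): pr('Lin',(313,235),z),pr('Rin',(420,235),z)
pr('floorL',(330,135),81);pr('floorR',(400,135),81);pr('floorL2',(330,235),81);pr('floorR2',(400,235),81)
for z in (107,113,119): pr('tb',(49,195),z)
pr('pivotblock',(222,185),90)
pr('scrL',(241,73),10);pr('scrR',(488,77),10)
for n,c in [('ear1',(735,215)),('ear2',(727,310))]:
  for z in (195,205,215): pr(n,c,z)
print(proj(p,[*(O+S.T@[0,0]),100],1), p['origin'], S@(p['origin'][:2]-O))
g=cv2.imread('pics/w3.png',0); print(g[140:195,260].tolist()); print(g[152,235:285].tolist()); print(g[178,235:285].tolist())
```

```text
110 [ 546.9 -101.    81. ] local [ 0.6 27.5]
160 [ 542.9 -118.1   81. ] local [ 0.9 10. ]
207 [ 539.  -134.3   81. ] local [ 1.2 -6.7]
262 [ 534.5 -153.7   81. ] local [  1.6 -26.6]
Lin [ 519.5 -140.    81. ] local [-16.2 -17.1]
Rin [ 556.3 -148.8   81. ] local [ 21.6 -16.4]
Lin [ 521.2 -136.2  100. ] local [-15.6 -13. ]
Rin [ 556.3 -144.6  100. ] local [ 20.5 -12.4]
floorL [ 533.8 -106.9   81. ] local [-10.7  18.6]
floorR [ 557.4 -112.5   81. ] local [13.6 19. ]
floorL2 [ 525.4 -141.4   81. ] local [-10.2 -17. ]
floorR2 [ 549.4 -147.1   81. ] local [ 14.5 -16.6]
tb [ 438.6 -100.5  107. ] local [-104.4    1.1]
tb [440.5 -99.9 113. ] local [-102.8    2.1]
tb [442.3 -99.2 119. ] local [-101.2    3.2]
pivotblock [ 494.1 -113.8   90. ] local [-47.4   1.9]
scrL [501. -82.  10.] local [-48.6  34.5]
scrR [ 598.  -106.7   10. ] local [51.5 34.7]
ear1 [ 638.3 -137.3  195. ] local [98.2 15.1]
ear1 [ 635.5 -134.6  205. ] local [94.8 17. ]
ear1 [ 632.7 -132.   215. ] local [91.4 18.9]
ear2 [ 632.1 -162.4  195. ] local [ 98.4 -10.8]
ear2 [ 629.5 -158.9  205. ] local [95.  -8.1]
ear2 [ 626.9 -155.
[... 200 characters left out ...]
84, 184, 181, 177, 170, 166, 174, 181, 182, 185, 185, 186, 185, 183, 179, 164, 136, 136, 165, 180, 184, 184, 182, 180, 183, 185, 184, 182, 179, 180, 177, 179, 186, 192, 193, 193, 192, 192, 193, 193]
[174, 172, 167, 172, 179, 183, 179, 169, 157, 152, 151, 149, 153, 166, 177, 180, 178, 176, 177, 179, 181, 181, 181, 181, 180, 181, 180, 182, 181, 182, 182, 181, 181, 178, 170, 163, 159, 159, 159, 154, 139, 129, 126, 129, 132, 145, 167, 171, 164, 160]
[169, 168, 165, 171, 177, 176, 172, 161, 152, 150, 150, 150, 153, 167, 177, 178, 181, 183, 182, 181, 180, 181, 181, 181, 180, 180, 181, 181, 180, 180, 181, 180, 179, 173, 164, 161, 159, 159, 156, 148, 135, 126, 125, 128, 136, 152, 163, 167, 170, 170]
```

```bash
python3 - <<'E'
from h import *
import pickle
p=pickle.load(open('w3.pkl','rb'))
f=lambda c,z: onz(p,(c[0]/2.25+90-.3,c[1]/2.25+60-.3),z,1)
print('tip L,R,mid', f((200,86),23),f((226,86),23),f((213,90),27))
im=cv2.imread('pics/w3.png'); h=cv2.cvtColor(im,cv2.COLOR_BGR2GRAY).astype(int)
print(h[85:105,184].tolist()); print(h[95,170:205].tolist())
E
python3 -m creep '[[1,[5,-2,3],0],[1,[10,-4,6],0],[1,[15,-7,9],0],[1,[20,-9,12],0],[1,[25.9,-11.8,14],0],[1,[25.9,-11.8,17.7],0],[1,[25.9,-11.8,17.7],0],[1,[25.9,-11.8,17.7],0],[1,[25.9,-11.8,17.7],0],[1,[25.9,-11.8,17.7],0]]'
python3 - <<'E'
from h import *
import pickle
im,p=snap('wrist','pics/w4.png'); pickle.dump(p,open('w4.pkl','wb')); s=manip.read_state(); print(s['eef_pos'],s['eef_rot'])
E
```

```text
tip L,R,mid [438.12100261   2.27328105  23.        ] [456.46291312  -3.11736341  23.        ] [447.56052598  -3.70901784  27.        ]
[179, 180, 181, 183, 182, 182, 182, 182, 181, 180, 183, 185, 182, 174, 152, 147, 175, 192, 195, 195]
[194, 194, 193, 193, 191, 185, 176, 171, 175, 180, 181, 183, 183, 182, 183, 182, 181, 178, 171, 158, 145, 140, 157, 182, 194, 195, 196, 196, 195, 195, 196, 196, 196, 195, 194]
clock: 9.6
eef_pos: [485.0, 149.0, 152.1]
eef_rot: [3.14, -0.001, 1.336]
wrist_force: [-0.6, 0.1, 0.6]
finger_gap: 93.8
finger_force: 0.0
[485.14991684 148.76820483 152.12109922] [ 3.13980101e+00 -7.54192424e-04  1.33518608e+00]
```

View pics/w4.png

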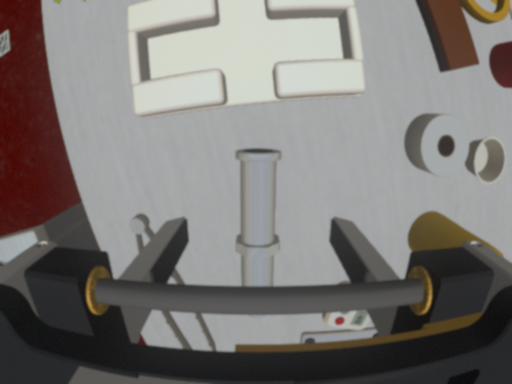

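The view shows the tube standing where I left it, with its collar at (258,243) and its flange at (258,153). The nozzle check agreed to about 1.5 mm. I'll go down and grip at x = -62.

```bash
python3 -m creep '[[1,[0.14,-0.15,4],0],[1,[0.14,-0.15,8],0],[1,[0.14,-0.15,11],0],[1,[0.14,-0.15,12.5],0],[1,[0.14,-0.15,13.2],0],[1,[0.14,-0.15,13.25],0],[1,[0.14,-0.15,13.25],0]]' 60
python3 -m creep '[[-1,[0,0,0],0],[-1,[0,0,0],0],[-1,[0,0,0],0],[-1,[0,0,0],0],[-1,[0,0,0],0],[-1,[0,0,0],0],[-1,[0,0,0],0],[-1,[0,0,0],0],[-1,[0,0,0],0],[-1,[0,0,0],0]]' 60
python3 -m creep '[[-1,[0,0,-1],0],[-1,[0,0,-3],0],[-1,[0,0,-7],0],[-1,[0,0,-11],0],[-1,[0,0,-15],0],[-1,[0,0,-19],0],[-1,[0,0,-19],0],[-1,[0,0,-19],0]]'
python3 - <<'E'
from h import *
import pickle
s=manip.read_state(); print(s['eef_pos'],s['eef_rot'],s['finger_gap'])
im,p=snap('wrist','pics/w5.png'); pickle.dump(p,open('w5.pkl','wb'))
h=cv2.cvtColor(im,cv2.COLOR_RGB2GRAY).astype(int)
for r in range(40,110,6): print(r,h[r,190:330:3].tolist())
E
```

```text
clock: 10.35
eef_pos: [484.1, 150.9, 19.5]
eef_rot: [3.14, -0.001, 1.335]
wrist_force: [1.0, -0.7, 0.9]
finger_gap: 93.8
finger_force: 0.0
clock: 11.35
eef_pos: [483.5, 151.1, 18.5]
eef_rot: [3.141, -0.0, 1.336]
wrist_force: [1.6, 0.5, -0.3]
finger_gap: 34.8
finger_force: 60.0
clock: 12.15
eef_pos: [483.1, 151.1, 208.7]
eef_rot: [3.141, -0.0, 1.336]
wrist_force: [-0.5, -0.6, -4.0]
finger_gap: 35.0
finger_force: 60.0
[483.10306637 151.08153861 208.72655083] [ 3.14108559e+00 -4.21796377e-04  1.33594152e+00] 35.02197949801779
40 [139, 133, 131, 131, 130, 130, 131, 133, 138, 149, 163, 182, 224, 232, 232, 232, 232, 232, 233, 231, 232, 231, 232, 232, 231, 232, 232, 232, 231, 232, 231, 232, 232, 231, 231, 232, 232, 231, 231, 232, 231, 231, 231, 231, 231, 231, 213]
46 [219, 226, 230, 231, 231, 232, 232, 231, 232, 232, 232, 232, 232, 232, 232, 232, 232, 231, 232, 232, 232, 232, 232, 232, 232, 232, 232, 232, 232, 231, 232, 231, 232, 232, 232, 232, 232, 232, 232, 232, 231, 231, 232, 231, 231, 231, 225]
52 [232, 232, 232, 231, 232, 232, 232, 231, 232, 232, 232, 232, 232, 232, 232, 231, 232, 232,
[... 1598 characters left out ...]
 232, 232, 232, 232, 233, 232, 232, 232, 232, 231, 212, 153, 229, 231, 232, 232, 231, 231, 231, 231, 231, 232, 232, 232, 230, 156, 212, 232, 232, 233, 232, 232, 232, 232, 232, 232, 232, 232, 231, 231, 231, 230, 230, 228]
100 [232, 232, 233, 232, 232, 232, 232, 233, 232, 232, 233, 233, 232, 221, 146, 227, 232, 231, 231, 231, 231, 231, 231, 232, 231, 231, 231, 231, 191, 168, 198, 197, 190, 183, 179, 175, 172, 170, 169, 168, 167, 170, 175, 176, 177, 177, 182]
106 [232, 232, 231, 230, 228, 227, 224, 221, 219, 214, 206, 199, 193, 173, 163, 227, 227, 225, 221, 218, 213, 205, 200, 196, 189, 190, 189, 186, 188, 188, 186, 189, 191, 192, 192, 192, 190, 191, 188, 189, 188, 190, 190, 189, 190, 189, 188]
```

View pics/w5.png

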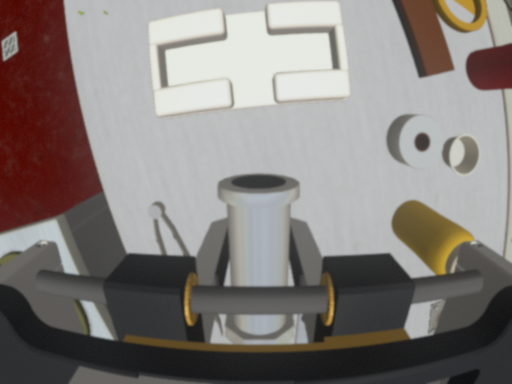

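```bash
python3 -m creep '[[-1,[-2,1,0],0],[-1,[-5,3,0],0],[-1,[-8,5,0],0],[-1,[-11,7,0],0],[-1,[-14,9,0],0.1],[-1,[-17,11,0],0.23],[-1,[-19.4,12.3,0],0.23],[-1,[-19.4,12.3,2],0.23],[-1,[-19.4,12.3,4],0.23],[-1,[-19.4,12.3,6.4],0.23],[-1,[-19.4,12.3,6.4],0.23],[-1,[-19.4,12.3,6.4],0.23]]'
python3 - <<'E'
from h import *
import pickle
s=manip.read_state(); print(s['eef_pos'],s['eef_rot'],s['wrist_force'],s['finger_gap'])
for n in('wrist','top','side'):
    im,p=snap(n,f'pics/{n}6.png'); pickle.dump(p,open(f'{n}6.pkl','wb'))
w=cv2.imread('pics/wrist6.png')
s=cv2.imread('pics/side6.png')[150:240,200:330]; t=cv2.imread('pics/top6.png')[140:250,190:290]
s=cv2.resize(s,(400,277),interpolation=cv2.INTER_CUBIC); t=cv2.resize(t,(400,440)[0:2],interpolation=cv2.INTER_CUBIC)[:300]
c=np.zeros((580,800,3),np.uint8); c[:277,:400]=s; c[280:580,:400]=t; c[:384,400:]=w[:,56:456]
cv2.imwrite('pics/m6.png',c)
E
```

```text
clock: 13.4
eef_pos: [557.4, -66.1, 143.8]
eef_rot: [-3.139, 0.0, 1.316]
wrist_force: [0.7, 1.0, -2.9]
finger_gap: 35.0
finger_force: 60.0
[557.41017432 -66.07847362 143.7827474 ] [-3.13923496e+00  1.57702186e-04  1.31596030e+00] [ 0.71485681  0.99857602 -2.94334821] 34.959848220146675
```

View pics/m6.png

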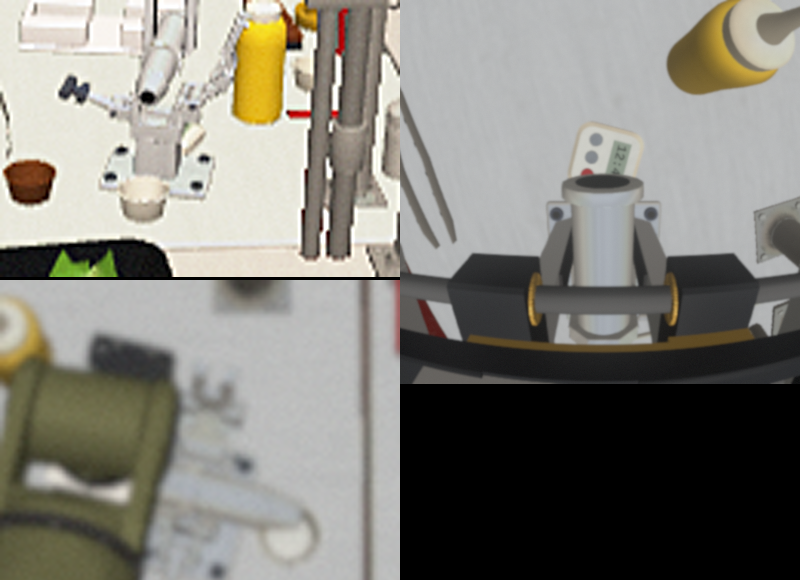

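The mosaic shows the tube over the saddle with its nozzle above the cup, and nothing touched. My ten views are used up, so from here I'll work by numbers and feel. Lowering gently.

```bash
python3 -m creep '[[-1,[0,0,1.5],0],[-1,[0,0,2.5],0],[-1,[0,0,3.2],0],[-1,[0,0,3.5],0],[-1,[0,0,3.5],0]]'
python3 -m creep '[[-1,[0,0,0.2],0],[-1,[0,0,0.4],0],[-1,[0,0,0.5],0],[-1,[0,0,0.5],0]]'
```

```text
clock: 14.05
eef_pos: [557.8, -66.2, 109.3]
eef_rot: [-3.141, 0.0, 1.316]
wrist_force: [-0.7, 0.3, -3.3]
finger_gap: 35.2
finger_force: 60.0
clock: 14.45
eef_pos: [557.8, -66.2, 104.4]
eef_rot: [-3.141, 0.0, 1.316]
wrist_force: [0.4, 0.2, -3.3]
finger_gap: 34.9
finger_force: 60.0
```

```bash
python3 -m creep '[[-1,[0,0,0.2],0],[-1,[0,0,0.4],0],[-1,[0,0,0.4],0]]'
python3 -m creep '[[-1,[0,0,0.15],0],[-1,[0,0,0.3],0],[-1,[0,0,0.3],0]]'
```

```text
clock: 14.75
eef_pos: [557.7, -66.2, 100.1]
eef_rot: [-3.141, 0.0, 1.316]
wrist_force: [-0.9, -0.1, -3.0]
finger_gap: 34.8
finger_force: 60.0
clock: 15.05
eef_pos: [557.6, -66.1, 97.2]
eef_rot: [-3.141, 0.0, 1.316]
wrist_force: [-2.5, 0.6, -2.2]
finger_gap: 34.9
finger_force: 60.0
```

```bash
python3 -m creep '[[-1,[0,0,0.1],0],[-1,[0,0,0.15],0],[-1,[0,0,0.15],0]]'
python3 -m creep '[[-1,[0,0,0.1],0],[-1,[0,0,0.15],0],[-1,[0,0,0.15],0]]'
```

```text
clock: 15.35
eef_pos: [557.7, -66.2, 95.9]
eef_rot: [-3.141, -0.0, 1.316]
wrist_force: [-2.6, 0.7, -1.0]
finger_gap: 34.4
finger_force: 60.0
clock: 15.65
eef_pos: [558.0, -66.0, 94.9]
eef_rot: [3.141, -0.0, 1.316]
wrist_force: [-4.9, 3.2, 4.2]
finger_gap: 35.2
finger_force: 60.0
```

The tube is seated: axial contact came at the expected height. Releasing and rising.

```bash
python3 -m creep '[[0,[0,0,-0.05],0],[0.5,[0,0,-0.05],0],[1,[0,0,-0.05],0],[1,[0,0,-0.05],0],[1,[0,0,-0.05],0],[1,[0,0,-0.05],0],[1,[0,0,-4],0],[1,[0,0,-8],0],[1,[0,0,-13],0],[1,[0,0,-18],0],[1,[0,0,-23],0],[1,[0,0,-23],0]]' 20
python3 -m creep '[[1,[-2,0,0],0],[1,[-6.2,-0.3,0],0],[1,[-6.2,-0.3,0],0],[1,[-6.2,-0.3,0],0],[1,[-6.2,-0.3,0],0]]'
python3 - <<'E'
from h import *
import pickle
p3=pickle.load(open('w3.pkl','rb'))
f=lambda c,z: onz(p3,(c[0]/2.25+90-.3,c[1]/2.25+60-.3),z,1)
print('post',f((665,200),0),f((720,400),0))
s=manip.read_state(); print(s['eef_pos'],s['eef_rot'])
im,p=snap('wrist','pics/w7.png'); pickle.dump(p,open('w7.pkl','wb'))
h=cv2.cvtColor(im,cv2.COLOR_RGB2GRAY).astype(int)
# expected tube rows: axis points
O=np.array([541.0,-127]); a=np.radians(-14.6); X=np.array([np.cos(a),np.sin(a)]); Y=np.array([-X[1],X[0]])
for t in (100,96,92,80,60,40,6,-6,-40,-63,-95):
    u,v=proj(p,[*(O+Y*t),100],1); r=int(round(v)); c=int(round(u))
    d=h[r,c-40:c+41]; e=np.abs(np.gradient(d.astype(float)))
    print(t,(u.round(1),v.round(1)),d[::2].tolist())
u0,v0=proj(p,[*O,123],1); print('collar col',u0,v0,h[int(v0)-20:int(v0)+20,int(u0)].tolist())
u0,v0=proj(p,[*(O-Y*95),111],1); print('tip',u0,v0,h[int(v0)-15:int(v0)+15,int(u0)].tolist())
E
```

```text
clock: 16.85
eef_pos: [559.1, -66.4, 331.5]
eef_rot: [3.131, -0.001, 1.316]
wrist_force: [0.4, 0.1, -0.3]
finger_gap: 93.9
finger_force: 0.0
clock: 17.35
eef_pos: [539.5, -124.8, 324.2]
eef_rot: [-3.141, -0.0, 1.316]
wrist_force: [-0.9, 0.4, 0.0]
finger_gap: 94.2
finger_force: 0.0
post [ 760.07733103 -158.40413437    0.        ] [ 793.56945362 -343.22834407    0.        ]
[ 539.50272976 -124.79932101  324.18901693] [-3.14136107e+00 -1.91427839e-04  1.31632004e+00]
100 (np.float64(260.5), np.float64(95.9)) [193, 192, 193, 192, 192, 193, 194, 193, 193, 193, 188, 175, 180, 183, 182, 182, 176, 169, 170, 180, 188, 191, 189, 175, 167, 164, 164, 162, 172, 203, 210, 208, 202, 194, 190, 191, 192, 193, 193, 193, 192]
96 (np.float64(260.6), np.float64(99.0)) [193, 192, 193, 193, 194, 194, 194, 193, 193, 191, 178, 155, 134, 152, 166, 174, 177, 181, 184, 186, 185, 186, 185, 182, 179, 179, 179, 176, 160, 186, 209, 207, 200, 195, 192, 191, 192, 193, 193, 192, 190]
92 (np.float64(260.5), np.float64(102.0)) [191, 191, 192, 192, 192, 193, 195, 193, 192, 188, 177, 180, 152, 145, 151, 162, 168, 167, 166
[... 1831 characters left out ...]
, 192, 193]
-95 (np.float64(260.4), np.float64(237.6)) [190, 193, 192, 193, 192, 192, 192, 193, 193, 192, 192, 192, 192, 192, 193, 191, 175, 166, 176, 181, 182, 182, 182, 173, 171, 190, 191, 192, 192, 193, 192, 192, 192, 189, 190, 188, 181, 173, 157, 145, 131]
collar col 260.6273475390235 175.08056243048168 [181, 181, 181, 182, 180, 181, 181, 181, 181, 180, 181, 181, 181, 180, 174, 162, 156, 173, 182, 182, 181, 180, 178, 179, 178, 179, 180, 181, 180, 180, 181, 181, 181, 180, 180, 181, 181, 181, 180, 180]
tip 260.4596622631333 240.7808470882441 [179, 178, 177, 179, 181, 181, 181, 182, 181, 180, 179, 179, 181, 182, 183, 183, 186, 189, 190, 190, 188, 177, 152, 127, 127, 145, 170, 184, 188, 191]
```

```bash
python3 -m creep '[[1,[0,1,0],-1.6],[1,[0,2,0],-3.2],[1,[0,3,0],-4.8],[1,[0,4,0],-6.4],[1,[-0.1,5,0],-8],[1,[-0.1,6,0],-9.6],[1,[-0.1,7,0],-11.2],[1,[-0.2,8,0],-12.8],[1,[-0.2,8.7,0],-14.4],[1,[-0.2,8.7,0],-16],[1,[-0.2,8.7,0],-17.5],[1,[-0.2,8.7,0],-18]]'
python3 -m creep '[[1,[0,0,0],0],[1,[0,0,0],0]]'
python3 - <<'E'
from h import *
import pickle
s=manip.read_state(); print(s['eef_pos'],s['eef_rot'])
im,p=snap('wrist','pics/w8.png'); pickle.dump(p,open('w8.pkl','wb'))
h=cv2.cvtColor(im,cv2.COLOR_RGB2GRAY).astype(int)
O=np.array([541.0,-127]); a=np.radians(-14.6); X=np.array([np.cos(a),np.sin(a)]); Y=np.array([-X[1],X[0]])
for th in (1.7,1.8,1.9,1.95):
  for r in (99,110):
    t=th+.091; l=(42-r*np.cos(t),108+r*np.sin(t)); print(th,r,np.round(l,1),[proj(p,[*(O+X*l[0]+Y*y),l[1]],1).round(0).tolist() for y in (-17,-7,7,17)])
for r in range(120,260,6): print(r,h[r,215:305:2].tolist())
E
```

```text
clock: 18.6
eef_pos: [623.4, -148.3, 324.1]
eef_rot: [3.142, -0.0, 2.893]
wrist_force: [-0.2, -0.1, -0.2]
finger_gap: 94.0
finger_force: 0.0
clock: 18.8
eef_pos: [623.2, -148.7, 324.3]
eef_rot: [3.142, -0.0, 2.886]
wrist_force: [-0.1, 0.7, 0.3]
finger_gap: 94.2
finger_force: 0.0
[ 623.1961752  -148.65890764  324.30950136] [ 3.14154568e+00 -1.46938612e-04  2.88587291e+00]
1.7 99 [ 63.6 204.6] [[242.0, 170.0], [252.0, 170.0], [267.0, 170.0], [277.0, 170.0]]
1.7 110 [ 66.  215.3] [[242.0, 174.0], [252.0, 174.0], [267.0, 174.0], [278.0, 174.0]]
1.8 99 [ 73.2 202. ] [[242.0, 179.0], [253.0, 179.0], [267.0, 179.0], [277.0, 179.0]]
1.8 110 [ 76.6 212.4] [[242.0, 184.0], [252.0, 184.0], [267.0, 184.0], [277.0, 184.0]]
1.9 99 [ 82.4 198.4] [[243.0, 187.0], [253.0, 187.0], [267.0, 187.0], [277.0, 187.0]]
1.9 110 [ 86.9 208.4] [[242.0, 194.0], [253.0, 194.0], [267.0, 194.0], [277.0, 194.0]]
1.95 99 [ 86.9 196.3] [[243.0, 191.0], [253.0, 191.0], [267.0, 191.0], [276.0, 191.0]]
1.95 110 [ 91.8 206.1] [[243.0, 198.0], [253.0, 198.0], [267.0, 198.0], [277.0, 198.0]]
120 [137, 136, 137, 138, 139, 13
[... 4718 characters left out ...]
148, 174, 179, 180, 179, 179, 181, 181, 182, 181, 181]
246 [181, 182, 181, 182, 180, 180, 179, 180, 180, 182, 181, 181, 180, 179, 158, 140, 137, 125, 91, 85, 82, 80, 79, 77, 77, 77, 77, 75, 77, 77, 104, 129, 124, 128, 133, 153, 177, 180, 179, 180, 179, 179, 180, 179, 178]
252 [181, 181, 180, 181, 181, 180, 180, 181, 181, 180, 180, 180, 179, 179, 178, 153, 139, 120, 89, 85, 81, 80, 78, 78, 76, 77, 75, 76, 75, 75, 91, 134, 141, 150, 154, 159, 172, 178, 178, 180, 179, 178, 180, 178, 180]
258 [179, 179, 180, 179, 181, 181, 181, 180, 179, 180, 180, 181, 181, 180, 180, 178, 154, 112, 86, 82, 80, 80, 78, 77, 77, 76, 73, 75, 74, 73, 87, 161, 178, 178, 179, 179, 177, 160, 121, 96, 91, 89, 87, 85, 86]
```

```bash
python3 -m creep '[[1,[0,0,4],0],[1,[0,0,8],0],[1,[0,0,10.5],0],[1,[0,0,12],0],[1,[0,0,12.7],0],[1,[0,0,12.7],0],[1,[0,0,12.7],0]]' 15
python3 -m creep '[[0,[0,0,0],0],[-0.1,[0,0,0],0],[-0.2,[0,0,0],0],[-0.3,[0,0,0],0],[-1,[0,0,0],0],[-1,[0,0,0],0],[-1,[0,0,0],0],[-1,[0,0,0],0],[-1,[0,0,0],0],[-1,[0,0,0],0]]' 15
```

```text
clock: 19.55
eef_pos: [623.5, -149.4, 198.9]
eef_rot: [-3.142, 0.002, 2.887]
wrist_force: [-0.3, -0.0, -0.3]
finger_gap: 94.1
finger_force: 0.0
clock: 20.55
eef_pos: [623.4, -147.8, 197.4]
eef_rot: [3.139, 0.0, 2.888]
wrist_force: [2.2, 8.8, -0.2]
finger_gap: 33.8
finger_force: 15.0
```

```bash
python3 -m creep '[[-1,[0.81,0.1,-0.34],0],[-1,[1.64,0.1,-0.6],0],[-1,[2.49,0.1,-0.78],0],[-1,[3.35,0.1,-0.9],0],[-1,[4.22,0.1,-0.95],0],[-1,[5.1,0.1,-0.92],0],[-1,[5.96,0.1,-0.82],0],[-1,[6.82,0.1,-0.65],0],[-1,[7.65,0.1,-0.4],0],[-1,[8.47,0.1,-0.09],0],[-1,[8.47,0.1,-0.09],0]]' 15
```

```text
clock: 21.65
eef_pos: [540.8, -126.4, 199.5]
eef_rot: [3.141, 0.001, 2.887]
wrist_force: [-2.7, 5.0, 6.9]
finger_gap: 33.7
finger_force: 15.0
```

```bash
python3 -m creep '[[-1,[0.78,0.05,0.38],0],[-1,[1.53,0.05,0.83],0],[-1,[2.25,0.05,1.33],0],[-1,[2.91,0.05,1.9],0],[-1,[3.53,0.05,2.52],0],[-1,[4.09,0.05,3.18],0],[-1,[4.59,0.05,3.9],0],[-1,[5.03,0.05,4.65],0],[-1,[5.41,0.05,5.44],0],[-1,[5.62,0.05,5.97],0],[-1,[5.62,0.05,5.97],0]]' 15
```

```text
clock: 22.75
eef_pos: [485.7, -112.1, 138.2]
eef_rot: [-3.141, -0.003, 2.887]
wrist_force: [-7.0, 2.2, 1.5]
finger_gap: 34.2
finger_force: 15.0
```

```bash
python3 -m creep '[[0.2,[0,0,0],0],[0.2,[0,0,0],0],[0.2,[0,0,0],0],[0.2,[-0.3,0,-3],0],[-1,[-0.3,0,-6.5],0],[-1,[-0.3,0,-6.5],0],[-1,[-0.3,0,-6.5],0],[-1,[-0.3,0,-6.5],0],[-1,[-0.3,0,-6.5],0],[-1,[-0.3,0,-6.5],0]]' 15
python3 -m creep '[[-1,[0,0,0],0],[-1,[0,0,0],0],[-1,[0,0,0],0],[-1,[0,0,1.5],0],[-1,[0,0,3],0],[-1,[0,0,3],0]]' 15
```

```text
clock: 23.75
eef_pos: [489.7, -113.0, 202.9]
eef_rot: [3.142, -0.001, 2.887]
wrist_force: [-0.1, -0.2, -1.0]
finger_gap: 11.6
finger_force: 0.0
clock: 24.35
eef_pos: [489.2, -112.9, 172.1]
eef_rot: [3.142, -0.003, 2.887]
wrist_force: [0.1, -0.3, 0.4]
finger_gap: 0.4
finger_force: 0.0
```

```bash
python3 -m creep '[[-1,[0,0,0.7],0],[-1,[0,0,1.2],0],[-1,[0,0,1.7],0],[-1,[0,0,2.2],0],[-1,[0,0,2.6],0],[-1,[0,0,2.9],0],[-1,[0,0,3.1],0],[-1,[0,0,3.1],0]]'
python3 -m creep '[[-1,[0,0,0.1],0],[-1,[0,0,0.25],0],[-1,[0,0,0.4],0],[-1,[0,0,0.4],0]]'
```

```text
clock: 25.15
eef_pos: [489.8, -113.1, 142.4]
eef_rot: [3.142, -0.0, 2.887]
wrist_force: [-0.2, -0.9, 0.3]
finger_gap: 0.7
finger_force: 0.1
clock: 25.55
eef_pos: [489.9, -113.1, 138.5]
eef_rot: [-3.142, -0.0, 2.887]
wrist_force: [-0.1, -0.2, 0.6]
finger_gap: 0.3
finger_force: 0.3
```

```bash
python3 -m creep '[[-1,[0,0,0.1],0],[-1,[0,0,0.2],0],[-1,[0,0,0.3],0],[-1,[0,0,0.3],0]]'
python3 - <<'E'
from h import *
import pickle
im,p=snap('wrist','pics/w9.png'); pickle.dump(p,open('w9.pkl','wb'))
h=cv2.cvtColor(im,cv2.COLOR_RGB2GRAY).astype(int)
for r in range(150,262,7): print(r,h[r,190:330:3].tolist())
im,p=snap('side','pics/s9.png'); h=cv2.cvtColor(im,cv2.COLOR_RGB2GRAY).astype(int)
O=np.array([541.0,-127]); a=np.radians(-14.6); X=np.array([np.cos(a),np.sin(a)])
for l in [(-57,117),(42,108),(-50,145),(0,100),(85,197),(-103,113)]: print(l,proj(p,[*(O+X*l[0]),l[1]]).round(1))
E
```

```text
clock: 25.95
eef_pos: [489.9, -113.1, 135.5]
eef_rot: [-3.142, -0.0, 2.887]
wrist_force: [-1.0, 0.5, 0.2]
finger_gap: 0.3
finger_force: 0.3
150 [187, 187, 188, 187, 187, 186, 188, 186, 186, 188, 189, 177, 93, 89, 90, 88, 88, 88, 88, 88, 87, 88, 88, 88, 87, 88, 88, 88, 87, 88, 88, 89, 88, 89, 138, 190, 191, 189, 190, 190, 190, 190, 192, 191, 190, 190, 190]
157 [189, 188, 187, 187, 187, 188, 188, 189, 189, 188, 188, 187, 176, 161, 160, 161, 162, 162, 163, 141, 82, 86, 85, 86, 85, 77, 118, 162, 169, 167, 166, 165, 166, 166, 185, 188, 188, 188, 189, 191, 188, 187, 187, 187, 187, 187, 186]
164 [189, 189, 188, 189, 187, 187, 188, 187, 187, 187, 187, 187, 188, 188, 188, 186, 187, 114, 70, 70, 78, 86, 85, 86, 86, 75, 67, 69, 73, 164, 184, 184, 186, 186, 185, 184, 183, 184, 186, 185, 187, 187, 187, 186, 186, 187, 185]
171 [190, 189, 188, 189, 188, 187, 187, 188, 189, 190, 190, 192, 189, 189, 187, 186, 180, 89, 81, 79, 73, 70, 70, 69, 70, 71, 75, 78, 76, 128, 183, 185, 186, 188, 187, 186, 185, 185, 185, 186, 188, 188, 186, 185, 186, 186, 187]
178 [189, 190, 189, 189, 189, 191, 190, 189, 188, 1
[... 2157 characters left out ...]
 62, 61, 73, 91, 92, 92, 94, 94, 95, 144, 95, 92, 146, 176, 173, 172, 186, 182, 136, 193, 198, 206, 205, 176, 169]
248 [163, 145, 151, 203, 190, 187, 188, 186, 186, 169, 171, 159, 92, 90, 96, 99, 93, 92, 92, 93, 92, 92, 56, 54, 65, 93, 92, 92, 93, 93, 91, 103, 89, 87, 97, 169, 171, 170, 185, 150, 188, 199, 203, 202, 177, 126, 117]
255 [118, 121, 165, 174, 168, 169, 170, 170, 173, 162, 157, 136, 131, 133, 118, 88, 88, 90, 89, 89, 89, 89, 52, 84, 61, 89, 88, 89, 87, 88, 89, 88, 126, 138, 141, 140, 158, 161, 170, 167, 178, 180, 179, 175, 138, 127, 121]
(-57, 117) [236.  176.1]
(42, 108) [263.8 181. ]
(-50, 145) [238. 169.]
(0, 100) [251.9 182. ]
(85, 197) [277.3 158.4]
(-103, 113) [223.2 176. ]
```

Run:
```python
from h import *
import pickle
p=pickle.load(open('w9.pkl','rb'))
O=np.array([541.0,-127]); a=np.radians(-14.6); X=np.array([np.cos(a),np.sin(a)]); Y=np.array([-X[1],X[0]])
for th in (0,.15,.28,.5,1.0):
  t=th+.091
  for r,o in ((113.5,-5),(113.5,9),(84,5)):
    l=(42-r*np.cos(t)+o*np.sin(t)*1,108+r*np.sin(t)+o*np.cos(t)); print(th,r,o,np.round(l,1),[proj(p,[*(O+X*l[0]+Y*y),l[1]],1).round(0).tolist() for y in (-17,-7,7,17)])
print('tip',proj(p,[*(O+X*-53.7),121.5],1), 'platefront',[proj(p,[*(O+X*-60+Y*y),10],1).round(0).tolist() for y in (-42,42)],'lug',[proj(p,[*(O+X*-50+Y*y),90],1).round(0).tolist() for y in (-20,20)])
h=cv2.imread('pics/w9.png',0).astype(int)
for c in (238,244,250,257,266,273,280): print(c,h[140:240:2,c].tolist())
```

```text
0 113.5 -5 [-71.5 113.3] [[233.0, 201.0], [248.0, 201.0], [269.0, 201.0], [285.0, 201.0]]
0 113.5 9 [-70.2 127.3] [[231.0, 209.0], [247.0, 209.0], [270.0, 209.0], [287.0, 209.0]]
0 84 5 [-41.2 120.6] [[233.0, 247.0], [248.0, 247.0], [269.0, 247.0], [284.0, 247.0]]
0.15 113.5 -5 [-69.4 130.2] [[231.0, 212.0], [247.0, 212.0], [270.0, 212.0], [287.0, 212.0]]
0.15 113.5 9 [-66.1 143.8] [[229.0, 225.0], [246.0, 225.0], [271.0, 225.0], [289.0, 225.0]]
0.15 84 5 [-38.4 132.9] [[232.0, 259.0], [248.0, 260.0], [270.0, 260.0], [286.0, 259.0]]
0.28 113.5 -5 [-65.6 144.5] [[229.0, 226.0], [246.0, 226.0], [271.0, 226.0], [289.0, 226.0]]
0.28 113.5 9 [-60.5 157.5] [[227.0, 244.0], [246.0, 244.0], [272.0, 244.0], [291.0, 244.0]]
0.28 84 5 [-34.5 143.1] [[231.0, 273.0], [247.0, 273.0], [270.0, 273.0], [287.0, 273.0]]
0.5 113.5 -5 [-55.  167.1] [[225.0, 262.0], [245.0, 262.0], [273.0, 262.0], [292.0, 262.0]]
0.5 113.5 9 [-47.2 178.7] [[223.0, 287.0], [244.0, 287.0], [273.0, 287.0], [294.0, 287.0]]
0.5 84 5 [-25. 159.] [[229.0, 300.0], [247.0, 301.0], [271.0, 301.0], [288.0, 300.0]]
1.0 113.5 -5 [-14.
[... 1274 characters left out ...]
50, 53]
266 [84, 86, 88, 86, 88, 87, 85, 83, 77, 73, 72, 72, 71, 72, 68, 69, 76, 85, 87, 85, 85, 85, 114, 154, 146, 131, 130, 134, 136, 135, 132, 133, 132, 128, 122, 127, 143, 156, 160, 126, 96, 96, 96, 94, 94, 94, 94, 93, 94, 93]
273 [85, 87, 88, 89, 88, 88, 87, 85, 133, 180, 128, 72, 68, 70, 71, 76, 77, 76, 76, 76, 86, 140, 170, 173, 174, 174, 174, 173, 173, 174, 174, 172, 153, 98, 94, 108, 158, 174, 175, 173, 140, 98, 95, 95, 95, 94, 95, 93, 94, 92]
280 [84, 87, 87, 89, 87, 87, 87, 86, 130, 182, 183, 184, 183, 181, 183, 182, 183, 184, 184, 183, 145, 157, 170, 174, 174, 174, 175, 174, 174, 174, 174, 175, 153, 97, 94, 109, 158, 175, 175, 170, 169, 165, 157, 152, 142, 129, 115, 106, 101, 97]
```

The dark band at rows 204–212, cols 232–248 and 268–284 matches the ear's end faces with the half nearly shut. I'll press down to feel the stop.

```bash
python3 -m creep '[[-1,[0,0,0.1],0],[-1,[0,0,0.2],0],[-1,[0,0,0.2],0]]'
python3 -m creep '[[-1,[0,0,0.1],0],[-1,[0,0,0.2],0],[-1,[0,0,0.2],0]]'
```

```text
clock: 26.35
eef_pos: [489.9, -113.1, 133.5]
eef_rot: [-3.142, -0.0, 2.887]
wrist_force: [-1.1, -0.2, -0.0]
finger_gap: 0.2
finger_force: 0.3
clock: 26.65
eef_pos: [490.0, -113.1, 131.7]
eef_rot: [-3.142, 0.0, 2.887]
wrist_force: [-1.5, -0.7, 1.7]
finger_gap: 0.7
finger_force: 1.3
```

```bash
python3 -m creep '[[-1,[0,0,0.05],0],[-1,[0,0,0.1],0],[-1,[0,0,0.15],0]]'
python3 -m creep '[[-1,[0,0,0.05],0],[-1,[0,0,0.1],0],[-1,[0,0,0.15],0]]'
```

```text
clock: 26.95
eef_pos: [490.1, -113.2, 131.1]
eef_rot: [-3.141, 0.001, 2.887]
wrist_force: [-6.5, 0.1, 16.1]
finger_gap: 0.3
finger_force: 7.0
clock: 27.25
eef_pos: [490.3, -113.2, 130.6]
eef_rot: [-3.141, 0.002, 2.887]
wrist_force: [-10.7, 2.4, 28.3]
finger_gap: 0.7
finger_force: 12.3
```

```bash
python3 -m creep '[[-1,[0,0,-0.3],0],[-1,[0,0,-0.6],0],[-1,[0,0,-1],0],[-1,[0,0,-1],0]]'
python3 -m creep '[[-1,[0,0,-2],0],[-1,[0,0,-5],0],[1,[0,0,-9],0],[1,[0,0,-12],0],[1,[3,0,-12],0],[1,[5,0,-12],0],[1,[5,0,-12],0],[1,[5,0,-12],0],[1,[5,0,-12],0]]'
python3 - <<'E'
from h import *
import pickle
s=manip.read_state(); print(s['eef_pos'],s['eef_rot'])
im,p=snap('wrist','pics/w10.png'); pickle.dump(p,open('w10.pkl','wb'))
h=cv2.cvtColor(im,cv2.COLOR_RGB2GRAY).astype(int)
O=np.array([541.0,-127]); a=np.radians(-14.6); X=np.array([np.cos(a),np.sin(a)]); Y=np.array([-X[1],X[0]])
for th in (0,.1,.2):
  t=th+.091
  for r,o in ((113.5,-5),(113.5,5),(113.5,9),(84,5)):
    l=(42-r*np.cos(t)+o*np.sin(t)*1,108+r*np.sin(t)+o*np.cos(t)); print(th,r,o,np.round(l,1),[proj(p,[*(O+X*l[0]+Y*y),l[1]],1).round(0).tolist() for y in (-17,-7,7,17)])
for L in (.9,1.0,1.1,1.2,1.3): print(L,[proj(p,[*(O+X*(-50-60*np.sin(L))+Y*y),86+60*np.cos(L)],1).round(1).tolist() for y in (-22,0,22)])
for r in range(90,250,5): print(r,h[r,210:310:2].tolist())
E
```

```text
clock: 27.65
eef_pos: [490.1, -113.1, 139.0]
eef_rot: [-3.142, 0.001, 2.887]
wrist_force: [-0.1, 0.8, 0.3]
finger_gap: 0.5
finger_force: 0.0
clock: 28.55
eef_pos: [442.1, -100.7, 258.4]
eef_rot: [3.142, -0.0, 2.887]
wrist_force: [-0.5, 0.7, 0.5]
finger_gap: 53.1
finger_force: 0.0
[ 442.08703328 -100.65944527  258.426567  ] [ 3.14159083e+00 -2.94740671e-04  2.88666403e+00]
0 113.5 -5 [-71.5 113.3] [[243.0, 212.0], [252.0, 212.0], [265.0, 212.0], [274.0, 212.0]]
0 113.5 5 [-70.6 123.3] [[243.0, 216.0], [252.0, 216.0], [265.0, 216.0], [275.0, 216.0]]
0 113.5 9 [-70.2 127.3] [[243.0, 218.0], [252.0, 218.0], [265.0, 218.0], [275.0, 218.0]]
0 84 5 [-41.2 120.6] [[244.0, 240.0], [253.0, 240.0], [265.0, 240.0], [274.0, 240.0]]
0.1 113.5 -5 [-70.4 124.6] [[243.0, 217.0], [252.0, 217.0], [265.0, 217.0], [275.0, 217.0]]
0.1 113.5 5 [-68.5 134.5] [[242.0, 221.0], [252.0, 221.0], [266.0, 221.0], [275.0, 221.0]]
0.1 113.5 9 [-67.7 138.4] [[242.0, 223.0], [252.0, 224.0], [266.0, 224.0], [275.0, 223.0]]
0.1 84 5 [-39.5 128.9] [[243.0, 245.0], [252.0, 245.0], [265.0, 245.0], [275.0, 245.0]]
0.2 113.5
[... 7934 characters left out ...]
3, 194, 193, 181, 178, 182, 180, 175, 132, 100, 108, 160, 180, 176, 173, 144, 137, 137, 135, 136, 135, 141, 171, 180, 176, 172, 125, 98, 101, 152, 182, 184, 180, 170, 185, 194, 187, 158, 152, 79, 57, 58, 63, 87]
240 [53, 54, 53, 57, 87, 165, 193, 194, 195, 185, 177, 181, 180, 161, 110, 96, 104, 156, 179, 175, 173, 147, 119, 119, 120, 121, 120, 129, 169, 178, 175, 171, 120, 96, 95, 125, 177, 183, 179, 172, 185, 188, 164, 183, 149, 70, 55, 56, 55, 59]
245 [51, 52, 56, 60, 127, 186, 195, 194, 194, 189, 179, 180, 179, 165, 157, 158, 158, 168, 183, 182, 182, 182, 183, 182, 182, 182, 182, 183, 181, 182, 182, 177, 151, 156, 157, 157, 164, 183, 181, 173, 187, 187, 182, 201, 184, 107, 56, 55, 54, 53]
```

The half is shut: the ear sits exactly where θ=0 projects. The T-bar centre is at row ~180, so the lean is about 1.22. Now to grip the T-bar by its ends.

```bash
python3 -m creep '[[1,[0.4,0,0],0],[1,[0.4,0,0],0],[1,[0.4,0,0],0],[1,[0.4,0,4],0],[1,[0.4,0,8],0],[1,[0.4,0,12],0],[1,[0.4,0,14.5],0],[1,[0.4,0,15.6],0],[1,[0.4,0,15.6],0],[1,[0.4,0,15.6],0]]' 25
python3 -m creep '[[0.1,[0,0,0],0],[0.1,[0,0,0],0],[0.1,[0,0,0],0],[-1,[0,0,0],0],[-1,[0,0,0],0],[-1,[0,0,0],0],[-1,[0,0,0],0],[-1,[0,0,0],0],[-1,[0,0,0],0]]' 25
```

```text
clock: 29.6
eef_pos: [438.3, -99.7, 103.8]
eef_rot: [-3.142, 0.002, 2.887]
wrist_force: [0.5, 0.8, 0.7]
finger_gap: 93.9
finger_force: 0.0
clock: 30.5
eef_pos: [437.6, -99.5, 102.6]
eef_rot: [-3.141, -0.0, 2.887]
wrist_force: [-0.7, -1.4, 0.9]
finger_gap: 43.8
finger_force: 25.0
```

```bash
python3 -m creep '[[-1,[0.28,0,-0.1],0],[-1,[0.56,0,-0.2],0],[-1,[0.84,0,-0.31],0],[-1,[1.13,0,-0.41],0],[-1,[1.13,0,-0.41],0],[-1,[1.13,0,-0.41],0]]' 25
```

```text
clock: 31.1
eef_pos: [426.7, -96.6, 106.8]
eef_rot: [-3.142, 0.0, 2.887]
wrist_force: [1.5, -1.6, -3.4]
finger_gap: 43.5
finger_force: 25.0
```

```bash
python3 -m creep '[[-1,[-0.32,0,-0.73],0],[-1,[-0.69,0,-1.36],0],[-1,[-1.11,0,-1.96],0],[-1,[-1.59,0,-2.51],0],[-1,[-2.13,0,-3],0],[-1,[-2.71,0,-3.44],0],[-1,[-3.33,0,-3.83],0],[-1,[-3.33,0,-3.83],0]]' 25
```

```text
clock: 31.9
eef_pos: [459.8, -105.3, 145.5]
eef_rot: [-3.142, 0.001, 2.887]
wrist_force: [0.1, -1.3, -3.2]
finger_gap: 43.8
finger_force: 25.0
```

```bash
python3 -m creep '[[-1,[-0.66,0,-0.31],0],[-1,[-1.34,0,-0.56],0],[-1,[-2.05,0,-0.74],0],[-1,[-2.77,0,-0.85],0],[-1,[-3.4,0,-0.89],0],[-1,[-3.55,0,-0.89],0],[-1,[-3.55,0,-0.89],0]]' 25
```

```text
clock: 32.6
eef_pos: [493.6, -114.0, 153.8]
eef_rot: [3.142, 0.0, 2.887]
wrist_force: [-1.0, -1.3, -3.2]
finger_gap: 43.4
finger_force: 25.0
```

```bash
python3 -m creep '[[-1,[-0.1,0,0],0],[-1,[-0.2,0,0],0],[-1,[-0.2,0,0],0]]' 25
```

```text
clock: 32.9
eef_pos: [495.2, -114.4, 154.0]
eef_rot: [3.142, -0.0, 2.887]
wrist_force: [-3.9, -0.8, -3.5]
finger_gap: 43.6
finger_force: 25.0
```

```bash
python3 -m creep '[[-1,[0,0,0.4],0],[-1,[0,0,0.8],0],[-1,[0,0,1.1],0],[-1,[0,0,1.1],0]]' 25
python3 -m creep '[[-0.02,[0,0,0],0],[0.1,[0,0,0],0],[0.3,[0,0,0],0],[0.6,[0,0,0],0],[0.6,[0,0,0],0],[0.6,[0,0,0],0],[0.6,[0,0,-4],0],[0.6,[0,0,-8],0],[0.6,[2,0,-12],0],[0.6,[4,0,-12],0],[0.6,[5,0,-12],0],[0.6,[5,0,-12],0]]' 25
python3 - <<'E'
from h import *
import pickle
s=manip.read_state(); print(s['eef_pos'],s['eef_rot'])
im,p=snap('wrist','pics/w11.png'); pickle.dump(p,open('w11.pkl','wb'))
h=cv2.cvtColor(im,cv2.COLOR_RGB2GRAY).astype(int)
O=np.array([541.0,-127]); a=np.radians(-14.6); X=np.array([np.cos(a),np.sin(a)]); Y=np.array([-X[1],X[0]])
for r in (60,64,69,74):
  for L in (0,.08): print(r,L,[proj(p,[*(O+X*(-50-r*np.sin(L))+Y*y),86+r*np.cos(L)],1).round(1).tolist() for y in (-22,22)])
for c in (245,252,258,264,270): print(c,h[180:280:2,c].tolist())
for r in range(215,262,5): print(r,h[r,220:300:2].tolist())
E
```

```text
clock: 33.3
eef_pos: [497.3, -115.0, 145.9]
eef_rot: [-3.141, 0.007, 2.887]
wrist_force: [-2.2, 0.7, 21.5]
finger_gap: 43.5
finger_force: 25.0
clock: 34.5
eef_pos: [446.2, -101.7, 262.7]
eef_rot: [3.142, -0.0, 2.887]
wrist_force: [0.3, 0.6, 0.5]
finger_gap: 75.2
finger_force: 0.0
[ 446.1914366  -101.65726896  262.65621874] [ 3.14154758e+00 -3.90612346e-04  2.88671730e+00]
60 0 [[237.4, 236.9], [280.2, 236.9]]
60 0.08 [[237.3, 232.6], [280.3, 232.5]]
64 0 [[237.2, 238.5], [280.5, 238.5]]
64 0.08 [[237.1, 233.8], [280.6, 233.8]]
69 0 [[236.8, 240.5], [280.8, 240.5]]
69 0.08 [[236.7, 235.3], [280.9, 235.3]]
74 0 [[236.5, 242.5], [281.2, 242.5]]
74 0.08 [[236.3, 236.9], [281.3, 236.9]]
245 [188, 188, 189, 189, 189, 181, 153, 169, 176, 176, 176, 177, 177, 176, 161, 111, 129, 172, 171, 173, 174, 171, 169, 162, 110, 76, 83, 88, 88, 89, 102, 154, 169, 166, 164, 164, 167, 166, 164, 163, 167, 156, 162, 169, 172, 175, 175, 175, 173, 173]
252 [189, 189, 189, 189, 185, 180, 152, 166, 173, 173, 174, 174, 173, 174, 167, 136, 122, 144, 148, 127, 82, 86, 89, 86, 74, 75, 83, 89, 89, 89, 102, 156, 171,
[... 2113 characters left out ...]
 171, 172, 171, 170, 167, 167, 168, 163, 136, 133, 131, 128, 135, 136, 139, 142, 142]
250 [130, 129, 129, 128, 129, 130, 129, 129, 134, 138, 138, 136, 152, 170, 171, 169, 170, 169, 170, 170, 169, 170, 169, 169, 168, 169, 163, 134, 138, 138, 137, 126, 127, 127, 129, 127, 128, 128, 129, 129]
255 [165, 166, 165, 165, 165, 165, 164, 164, 166, 168, 168, 162, 156, 167, 170, 169, 168, 169, 169, 169, 170, 168, 168, 169, 169, 168, 162, 151, 165, 166, 163, 155, 162, 164, 163, 164, 165, 164, 164, 164]
260 [175, 174, 175, 174, 176, 175, 175, 174, 167, 162, 162, 160, 159, 169, 169, 171, 171, 170, 170, 172, 170, 171, 170, 171, 170, 170, 164, 147, 159, 159, 159, 163, 175, 175, 175, 175, 175, 175, 176, 174]
```

The T-bar is up over the ear and the collar landed firmly (21 N at about 4–5 mm lift, as on an ear). The bar reads about 0.05 rad off upright, so I'll nudge it to its stop with closed fingers and then press it down.

```bash
python3 -m creep '[[-1,[0,0,0],0],[-1,[0,0,0],0],[-1,[0,0,0],0],[-1,[0,0,0],0],[-1,[0,0,0],0],[-1,[0,0,0],0],[-1,[0,0,0],0],[-1,[0,0,4],0],[-1,[0,0,8],0],[-1,[0,0,10.4],0],[-1,[0,0,10.9],0],[-1,[0,0,10.9],0]]' 10
python3 -m creep '[[-1,[-0.7,0,0],0],[-1,[-1.4,0,0],0],[-1,[-2,0,0],0],[-1,[-2.5,0,0],0],[-1,[-2.8,0,0],0],[-1,[-2.8,0,0],0]]'
```

```text
clock: 35.75
eef_pos: [446.9, -101.9, 154.1]
eef_rot: [3.142, -0.001, 2.887]
wrist_force: [-0.4, -0.2, 0.3]
finger_gap: 0.8
finger_force: 0.0
clock: 36.35
eef_pos: [474.2, -109.0, 153.9]
eef_rot: [-3.142, -0.0, 2.887]
wrist_force: [1.2, 0.3, 0.7]
finger_gap: 0.7
finger_force: 0.0
```

```bash
for i in 1 2; do :; done; python3 -m creep '[[-1,[-0.1,0,0],0],[-1,[-0.2,0,0],0],[-1,[-0.2,0,0],0]]'
python3 -m creep '[[-1,[-0.1,0,0],0],[-1,[-0.2,0,0],0],[-1,[-0.2,0,0],0]]'
```

```text
clock: 36.65
eef_pos: [475.8, -109.4, 154.0]
eef_rot: [3.142, -0.0, 2.887]
wrist_force: [-1.3, 0.2, 0.5]
finger_gap: 0.4
finger_force: 0.6
clock: 36.95
eef_pos: [477.8, -109.9, 154.0]
eef_rot: [-3.142, -0.0, 2.887]
wrist_force: [-1.3, 0.1, 2.0]
finger_gap: 0.7
finger_force: 1.1
```

```bash
python3 -m creep '[[-1,[-0.1,0,0],0],[-1,[-0.2,0,0],0],[-1,[-0.2,0,0],0]]'
python3 -m creep '[[-1,[-0.05,0,0],0],[-1,[-0.1,0,0],0],[-1,[-0.1,0,0],0]]'
```

```text
clock: 37.25
eef_pos: [479.1, -110.2, 153.9]
eef_rot: [-3.142, -0.002, 2.887]
wrist_force: [-9.4, 2.1, 6.3]
finger_gap: 0.9
finger_force: 4.8
clock: 37.55
eef_pos: [479.6, -110.4, 153.9]
eef_rot: [-3.142, -0.003, 2.887]
wrist_force: [-13.2, 3.2, 9.1]
finger_gap: 0.3
finger_force: 6.6
```

```bash
python3 -m creep '[[-1,[1,0,0],0],[-1,[2,0,0],0],[-1,[2,0,-2.5],0],[-1,[2,0,-5],0],[-1,[0,0,-5],0],[-1,[-1.4,0,-5],0],[-1,[-1.4,0,-5],0],[-1,[-1.4,0,-3.5],0],[-1,[-1.4,0,-2.5],0],[-1,[-1.4,0,-2.2],0],[-1,[-1.4,0,-2.2],0]]'
python3 -m creep '[[-1,[0,0,0.1],0],[-1,[0,0,0.2],0],[-1,[0,0,0.3],0],[-1,[0,0,0.3],0]]'
```

```text
clock: 38.65
eef_pos: [493.9, -114.1, 175.7]
eef_rot: [3.142, -0.001, 2.887]
wrist_force: [0.3, 0.2, 0.7]
finger_gap: 0.7
finger_force: 0.0
clock: 39.05
eef_pos: [494.3, -114.2, 173.0]
eef_rot: [3.142, 0.0, 2.887]
wrist_force: [0.2, 0.2, -0.5]
finger_gap: 0.7
finger_force: 0.0
```

```bash
python3 -m creep '[[-1,[0,0,0.15],0],[-1,[0,0,0.3],0],[-1,[0,0,0.3],0]]'
python3 -m creep '[[-1,[0,0,0.15],0],[-1,[0,0,0.3],0],[-1,[0,0,0.3],0]]'
python3 -m creep '[[-1,[0,0,0.1],0],[-1,[0,0,0.2],0],[-1,[0,0,0.2],0]]'
```

```text
clock: 39.35
eef_pos: [494.2, -114.2, 169.7]
eef_rot: [-3.142, -0.0, 2.887]
wrist_force: [-0.2, 0.8, -1.1]
finger_gap: 0.0
finger_force: 0.0
clock: 39.65
eef_pos: [494.4, -114.3, 167.1]
eef_rot: [-3.142, 0.0, 2.887]
wrist_force: [-0.9, 0.0, 2.4]
finger_gap: 0.7
finger_force: 1.1
clock: 39.95
eef_pos: [494.9, -114.4, 166.4]
eef_rot: [-3.141, 0.003, 2.887]
wrist_force: [-2.9, 0.5, 15.1]
finger_gap: 0.8
finger_force: 7.5
```

```bash
python3 -m creep '[[-1,[0,0,-2],0],[-1,[0,0,-5],0],[-1,[1.5,0,-8],0],[-1,[5,0,-9.6],0],[-1,[9.6,0,-9.6],0],[-1,[14,0,-9.6],0],[-1,[14,0,-9.6],0],[-1,[14,0,-9.6],0],[-1,[14,0,-9.6],0]]'
python3 - <<'E'
from h import *
import pickle
im,p=snap('wrist','pics/w12.png'); pickle.dump(p,open('w12.pkl','wb'))
print(manip.read_state()['eef_pos'])
O=np.array([541.0,-127]); a=np.radians(-14.6); X=np.array([np.cos(a),np.sin(a)]); Y=np.array([-X[1],X[0]])
def edges(f,r0,r1):
    h=cv2.imread(f,0).astype(float)[r0:r1,243:275]
    out=[]
    for cs in ((0,5),(27,32)):
        d=h[:,cs[0]:cs[1]].mean(1); out.append(d.round().astype(int).tolist())
    return out
def sil(p,x,z,y):
    # silhouette rows of 7mm-radius cylinder along Y
    rows=[proj(p,[*(O+X*(x+7*np.cos(t))+Y*y),z+7*np.sin(t)],1)[1] for t in np.linspace(0,6.28,90)]
    return round(min(rows),1),round(max(rows),1)
p10=pickle.load(open('w10.pkl','rb')); p11=pickle.load(open('w11.pkl','rb'))
print('w10',sil(p10,-107,107.3,-18),edges('pics/w10.png',165,195))
for z in (146,150,155): print('w11',z,sil(p11,-48.5,z,-18),sil(p11,-52,z,-18))
print(edges('pics/w11.png',215,250))
for z in (146,150,155): print('w12',z,sil(p,-48.5,z,-18))
c=int(sil(p,-48.5,150,0)[0]); print(c-20,edges('pics/w12.png',c-20,c+40))
E
```

```text
clock: 40.85
eef_pos: [359.5, -79.1, 261.0]
eef_rot: [-3.142, 0.0, 2.887]
wrist_force: [-0.2, -0.3, 1.4]
finger_gap: 0.2
finger_force: 0.0
[359.49243506 -79.14364637 260.77509589]
w10 (np.float64(173.0), np.float64(185.9)) [[195, 193, 193, 193, 193, 194, 191, 176, 139, 100, 88, 90, 92, 93, 93, 94, 94, 93, 92, 95, 118, 157, 182, 190, 189, 187, 183, 180, 176, 164], [195, 195, 195, 195, 194, 194, 192, 175, 133, 94, 86, 88, 91, 92, 94, 94, 94, 93, 92, 96, 118, 154, 178, 184, 185, 184, 183, 180, 177, 166]]
w11 146 (np.float64(231.5), np.float64(245.1)) (np.float64(228.4), np.float64(242.0))
w11 150 (np.float64(233.0), np.float64(246.7)) (np.float64(229.8), np.float64(243.6))
w11 155 (np.float64(234.9), np.float64(248.8)) (np.float64(231.7), np.float64(245.7))
[[172, 166, 165, 166, 165, 165, 164, 162, 158, 154, 150, 144, 128, 101, 80, 76, 81, 83, 86, 87, 89, 88, 88, 88, 89, 101, 129, 153, 164, 167, 166, 160, 155, 154, 155], [165, 157, 155, 156, 156, 156, 154, 153, 150, 147, 145, 139, 122, 95, 75, 74, 76, 81, 84, 86, 87, 87, 88, 89, 91, 104, 134, 158, 168, 171, 169, 162, 157, 155, 155]]
w12 146 (np.float64(303.0), np.float64(314.8))
w12 150 (np.float64(305.0), np.float64(316.9))
w12 155 (np.float64(307.6), np.float64(319.6))
285 [[39, 39, 38, 38, 40, 45, 50, 52, 52, 52, 52, 53, 56, 60, 61, 61, 61, 61, 61, 61, 61, 61, 61, 60, 60, 60, 61, 61, 60, 60, 60, 61, 60, 60, 61, 61, 60, 61, 60, 61, 60, 60, 60, 61, 60, 59, 60, 61, 59, 59, 60, 59, 59, 59, 60, 59, 60, 60, 64, 71], [39, 39, 39, 39, 40, 45, 49, 52, 53, 52, 52, 54, 56, 60, 61, 62, 61, 61, 62, 61, 61, 61, 61, 62, 62, 61, 61, 61, 61, 61, 61, 61, 61, 61, 61, 61, 61, 60, 61, 62, 60, 60, 61, 61, 61, 60, 60, 60, 60, 60, 59, 60, 60, 66, 73, 78, 79, 78, 80, 79]]
```

```bash
python3 -m creep '[[-1,[-4,0,0],0],[-1,[-9,0,0],0],[-1,[-9,0,0],0],[-1,[-9,0,0],0],[-1,[-9,0,0],0]]'
python3 - <<'E'
from h import *
import pickle
im,p=snap('wrist','pics/w13.png'); pickle.dump(p,open('w13.pkl','wb'))
print(manip.read_state()['eef_pos'])
O=np.array([541.0,-127]); a=np.radians(-14.6); X=np.array([np.cos(a),np.sin(a)]); Y=np.array([-X[1],X[0]])
def sil(x,z,y):
    rows=[proj(p,[*(O+X*(x+7*np.cos(t))+Y*y),z+7*np.sin(t)],1)[1] for t in np.linspace(0,6.28,90)]
    return round(min(rows),1),round(max(rows),1)
h=cv2.imread('pics/w13.png',0).astype(float)
for z in (146,150,155): print(z,sil(-48.5,z,-18),sil(-50,z,-18))
for a0,b in ((243,248),(256,261),(270,275)): print(h[205:255,a0:b].mean(1).round().astype(int).tolist())
# collar disc (r=13) front edge for bar z 146/150 : guess; lip top front
for l in ((-70.2,127.3),(-66.5,127.3),(-66.5,123)): print(l,proj(p,[*(O+X*l[0]+Y*12),l[1]],1).round(1))
for r in range(212,230,2): print(r,h[r,236:282:2].astype(int).tolist())
E
```

```text
clock: 41.4
eef_pos: [445.6, -101.5, 260.8]
eef_rot: [-3.142, -0.0, 2.887]
wrist_force: [-0.6, -0.5, -0.2]
finger_gap: 0.4
finger_force: 0.0
[ 445.45975672 -101.47657954  261.25835148]
146 (np.float64(232.8), np.float64(246.4)) (np.float64(231.4), np.float64(245.1))
150 (np.float64(234.3), np.float64(248.1)) (np.float64(232.9), np.float64(246.7))
155 (np.float64(236.2), np.float64(250.2)) (np.float64(234.8), np.float64(248.9))
[180, 179, 179, 176, 164, 140, 118, 115, 133, 160, 173, 170, 164, 161, 150, 128, 107, 101, 98, 97, 97, 97, 97, 97, 97, 97, 96, 96, 96, 96, 96, 95, 95, 96, 95, 94, 95, 95, 94, 94, 94, 93, 93, 93, 93, 93, 92, 92, 92, 92]
[177, 176, 177, 177, 177, 174, 162, 139, 128, 134, 135, 119, 102, 90, 77, 65, 61, 61, 61, 61, 59, 59, 58, 57, 57, 56, 56, 56, 55, 55, 55, 55, 53, 53, 53, 53, 53, 52, 52, 53, 59, 66, 70, 70, 70, 70, 70, 69, 69, 69]
[175, 176, 176, 173, 162, 137, 117, 114, 133, 158, 170, 168, 162, 154, 141, 119, 103, 99, 97, 97, 97, 97, 96, 96, 97, 97, 96, 96, 95, 96, 94, 95, 95, 94, 95, 94, 94, 93, 94, 93, 93, 93, 93, 93, 93, 92, 92, 92, 92, 92]
(-70.2, 127.3) [27
[... 365 characters left out ...]
, 114, 117, 136, 145, 165, 176, 176, 173, 152, 171, 174, 174]
218 [176, 178, 177, 150, 161, 166, 154, 135, 115, 107, 96, 87, 87, 99, 112, 128, 151, 162, 163, 131, 162, 173, 174]
220 [177, 177, 171, 139, 133, 125, 110, 100, 98, 97, 77, 61, 63, 89, 97, 98, 102, 113, 124, 117, 154, 169, 173]
222 [176, 166, 131, 106, 101, 100, 98, 98, 98, 96, 76, 56, 58, 86, 98, 97, 97, 98, 99, 100, 113, 139, 169]
224 [175, 152, 106, 98, 96, 98, 98, 98, 98, 97, 75, 58, 56, 85, 97, 98, 97, 97, 97, 97, 98, 111, 164]
226 [174, 140, 102, 98, 95, 98, 99, 97, 97, 96, 72, 56, 55, 85, 96, 97, 97, 96, 96, 97, 96, 104, 158]
228 [171, 129, 99, 97, 97, 98, 97, 97, 97, 95, 71, 53, 53, 84, 96, 95, 96, 96, 96, 96, 97, 99, 146]
```

```bash
python3 -m creep '[[1,[0,0,0],0],[1,[0,0,0],0],[1,[0,0,0],0],[1,[0,0,0],0],[1,[0,0,0],0],[1,[0,0,0],0],[1,[0,0,0],0],[1,[0,0,0],0]]'
python3 - <<'E'
from h import *
import pickle
im,p=snap('wrist','pics/w14.png'); pickle.dump(p,open('w14.pkl','wb'))
O=np.array([541.0,-127]); a=np.radians(-14.6); X=np.array([np.cos(a),np.sin(a)]); Y=np.array([-X[1],X[0]])
def sil(x,z,y):
    rows=[proj(p,[*(O+X*(x+7*np.cos(t))+Y*y),z+7*np.sin(t)],1)[1] for t in np.linspace(0,6.28,90)]
    return round(min(rows),1),round(max(rows),1)
h=cv2.imread('pics/w14.png',0).astype(float)
for z in (146,150,155): print(z,sil(-48.5,z,-18),sil(-50,z,-18))
for a0,b in ((243,248),(256,261),(270,275)): print(h[205:255,a0:b].mean(1).round().astype(int).tolist())
E
```

```text
clock: 42.25
eef_pos: [445.9, -101.6, 260.9]
eef_rot: [-3.142, -0.0, 2.887]
wrist_force: [0.5, -0.4, -0.1]
finger_gap: 61.1
finger_force: 0.0
146 (np.float64(232.4), np.float64(246.0)) (np.float64(231.0), np.float64(244.7))
150 (np.float64(233.9), np.float64(247.6)) (np.float64(232.5), np.float64(246.3))
155 (np.float64(235.8), np.float64(249.8)) (np.float64(234.4), np.float64(248.4))
[181, 180, 180, 174, 157, 131, 117, 126, 151, 171, 176, 172, 170, 170, 169, 169, 168, 169, 168, 166, 162, 158, 155, 153, 150, 144, 123, 91, 76, 79, 82, 85, 87, 89, 90, 90, 91, 90, 92, 111, 144, 163, 162, 158, 158, 159, 163, 166, 166, 167]
[178, 179, 179, 179, 178, 175, 160, 135, 131, 138, 134, 118, 104, 95, 85, 72, 71, 78, 86, 89, 90, 89, 83, 73, 66, 63, 63, 65, 71, 77, 82, 85, 88, 89, 90, 90, 90, 90, 92, 111, 145, 167, 174, 174, 173, 172, 173, 173, 174, 173]
[177, 178, 176, 171, 154, 129, 116, 130, 156, 171, 172, 166, 162, 162, 161, 161, 161, 159, 159, 157, 155, 151, 149, 146, 144, 137, 117, 89, 73, 75, 80, 83, 86, 88, 89, 89, 90, 90, 92, 110, 142, 159, 160, 157, 156, 156, 160, 164, 166, 164]
```

The bar's silhouette at rows 231.2–244.5 matches upright with the lift fully down (predicted 231.0–244.7). The robot is clear, so I'm handing in.

```bash
python3 -c "
from cell import manip
print(manip.sign_off())"
```

```text
the job is handed in; nothing more can be done
None
```

I handed the job in at about 42 s: by measurement the tube is seated with its nozzle over the sauce cup, the hinged half is fully down, and the swing bolt is upright and dropped home. The sauce cup was not approached, but I did not check it again after clamping.

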